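Load the last bisque tile and hold the dust-off air lever open

ROBOT

A 6-joint arm with a two-finger parallel gripper is mounted at the origin on the work surface. World frame = base frame: x ahead of the robot, y to its left, z up, the work surface at z = 0. Lengths are in m, angles in rad, forces in N, time in s.
With the tool pointing down it reaches from about 0.35 to 0.775 m from the base axis. Payload 5.5 kg.
Tool frame: the origin (TCP) lies at the very end of the fingers, on their centre line; the grasp point (between the pads) lies 19 mm behind it; x points along the fingers, y is the direction in which the jaws open and shut, and the axes are right-handed (so a half turn about x gives the same grasp; the last joint's range is limited). The gripper opens to 85 mm and grips with 20 to 120 N. Pads are 22 mm wide; open, the fingers measure 114 mm over their backs; the gripper's body (76 mm by 85 mm) begins 54 mm behind the grasp point. The pads swing forward as they close: fully open they stand 13 mm farther back than shut.
Start: joints at [1.148, 0.313, 0.046, 1.304, 0, 1.431], TCP at [0.16, 0.552, 0.231] pointing down, gripper open.
Joint ranges: [-2.76, 2.76], [-0.86, 1.69], [-1.03, 1.26], [-2.2, 2.34], [-1.47, 1.5], [-3.14, 3.14]. Speed limits (rad/s): [2.57, 2.57, 3.14, 3.14, 3.14, 3.14].

INTERFACE

Orientations are given as a unit quaternion [w, x, y, z].
In Python, from workcell import env gives the robot as it stands.
- The arm moves only by the tool servo_tool, never from a script. Its argument "increments" is a list of rows, each an object with "offset": the shift along the tool's x, y, z in cm, a list of three; "yaw": the turn about the tool's x in degrees. In form: [{"offset": [x, y, z], "yaw": yaw}, ...]. A call has exactly 8 rows; each row is the pose to reach, as a shift and turn from the pose commanded when the call began, along the tool's axes at that moment; what a row does not reach only later rows make up. A row lasts 1/10 s, in which the tool goes at most 50 mm and 8.59 degrees, less where a joint would pass 70% of its speed; a pose out of reach is approached as far as the arm can. A call with a gripper value outside its range is refused whole. "claw" is the opening, from 0 (shut) to 1 (fully open), set as the call begins (left out, the last holds). The fingers move at their own pace and stop on an object; "force" is the grip in N (left out, the last holds). Time passes only in rows, so rows that repeat a pose let the fingers close, or fill a call up. It gives the time, the measured TCP pose, the force and the opening at its end, in the units of the state.
- env.get_state(): the state, without advancing time (a new reading comes with each control period).
- env.read_camera(name): name is "scene" or "top" or "wrist"; returns (picture, depth): 420x560x3 uint8, red, green, blue; 420x560 float32, m along the optical axis (not along the pixel's ray), 0 where there is no reading.
- env.camera_model(name): a dict with "vertical_fov" (degrees; the focal length in pixels is half the picture's height over the tangent of half this angle, whatever the lens; pixels are square), "cx", "cy" (the principal point, pixels), "world_from_camera" (4x4, takes a point from camera to world coordinates). Camera axes: x right, y up, looking along -z (the intrinsics and any distortion apply to the point x, -y, -z); pixel columns grow to the right and rows downward; lengths in m; the calibration is good to about 2 mm. A picture is of the moment at which its call begins: read the wrist's pose just before it. camera_model takes no time and is no camera call; for the wrist camera it gives the pose at the moment of the call.
- env.hand_in(): hands the job in, once; it reports no verdict.
The state is a dict: "clock": time; "joint_pos": joint angles; "qvel": joint speeds; "tau": joint torques, N m; "tcp_pos": TCP position; "orientation": TCP orientation; "wrist_force": force on the tool from outside, world axes, zero at the start; "ft_torque": the same for the moment, N m; "finger_gap": finger opening in m.
Only numpy, scipy, OpenCV 4.12 (cv2) and the standard library are available. Lean on these libraries where they do the work, as an engineer would, in place of code of your own. Each camera call takes 0.05 s, during which the arm holds its last target.

TASK

Stand the bisque tile that leans on the wooden stand upright in a free slot of the dust-off rack, lowering it in rather than dropping it, and let go of it. Then flip the red safety catch fully over to the right, out of the black air lever's way, and pull the lever all the way towards the robot and keep it there: the air blows only while the lever is held, so finish while still holding it pulled. Do not disturb the tiles already in the rack, the bowl, the jar or the brush.

Things in the scene. Friction and masses are not known exactly. Their poses are not given: they have to be found in the camera images.
- station: Dust-off station, fixed to the bench, position and yaw vary: aluminium tray 330 x 420 x 12 mm with peg rack, air bar, extraction box and lever valve. Origin on the bench; own x away from the robot, y left, z up. Offsets below are (x, y, z) in this frame, mm. Rack at (0, 75), air bar at x -85 (top z 49), extraction box x 130 to 180 (top z 102), supply filter at (45, -150), top z 101.
- slot1 (a point): Free slot between the two standing tiles: slot centre on the deck, station (0, 97.5, 18), axes as the station's. Slots are 45 mm apart along y. Each is a 13 mm gap along y between two pairs of blue pegs, at x -30 and +30 (diameter 10, rounded tops 37 mm above the deck): a tile in it faces along y, its centre 50 mm above this point.
- slot3 (a point): The other free slot, the one at the right end of the rack, nearest the valve (station 0, 7.5, 18). Axes as the station's. A tile standing in it has its centre 50 mm above this point.
- tile: Tile to load: pale pink square, 100 x 100 x 9 mm, about 0.17 kg. Origin at its centre; own y is its thickness, x and z lie in its plane. It starts leaning on the wooden stand, own z up the slope, 20 degrees off vertical, top towards the stand's -y (the robot's right). The lower half of its back rests on a board; the upper half is free on both faces for a pinch across the 9 mm.
- tile_stand: Wooden leaning stand, fixed, position and yaw vary. Base 130 x 110 x 14 mm, origin under its centre. A back board 110 mm wide, 8 mm thick, sloping 20 degrees (top towards own -y), supports the tile up to 48 mm along the slope from the tile's lower edge; a lip, top 24 mm above the bench, stands before the tile's foot on the +y side.
- tile_1: Tile like the first, already standing in the leftmost slot (station y 142.5), origin at its centre. Leave it.
- tile_2: Tile like the first, already standing in the third slot from the left (station y 52.5), origin at its centre. Leave it.
- catch (a joint): Red safety catch, rad: 0 to 0.08 = locked, its 92 mm arm level across the front of the lever's rod, so the lever cannot be pulled; 1.5 = fully over (stop), arm nearly upright beside the lever. Grows as the thumb tab is pushed to the right (station -y) and down; about 1 N at the tab; stays where it is left.
- catch_hinge (a point): Pivot of the catch, on the station at (-81, -220, 133); the catch turns about the station's x axis. Its bracket post (26 mm wide along y, top z 147) stands here, a keeper post under the arm's tip at station (-81, -130), top z 141.
- catch_tab (a point): Middle of the catch's red thumb tab (14 mm thick along station x, 16 mm wide, 32 mm long along its arm), 76 mm from the catch's pivot; pinch it across x or push it. At joint angle a it points 0.35 rad + a from vertical towards station -y: locked, its middle is at station (-81, -246, 204); fully over, it lies to the right, a little below level.
- air_lever (a joint): Air lever, angle in rad: 0 = shut, its rod leans 0.25 rad from vertical away from the robot; grows as it is pulled towards the robot (station -x); 0.6 = stop, leaning 0.35 rad towards the robot. A spring pulls it back to 0: at the grip it takes about 2.7 N to start and 5 N at the stop.
- lever_hinge (a point): Pivot of the lever, on the station at (-85, -150, 60); the lever turns about the station's y axis.
- lever_grip (a point): Middle of the lever's black round grip, diameter 24 mm, 65 mm long along the rod, 130 mm from the lever's pivot; shut it is at station (-53, -150, 186), fully pulled at (-130, -150, 182). The grip's top is 30 mm farther along the rod. The rod below it is 10 mm thick. Hook a finger behind it or tilt with it: a pinch that only lets it turn can slip.
- bowl: Dark brown open bowl, rim diameter 110 mm, 50 mm high, origin under its centre. Leave it.
- glaze_jar: Closed amber glass jar with white lid, diameter 68 mm, 90 mm high, origin under its centre. Leave it.
- brush: Glaze brush lying on the bench to the right of the valve, about 25 mm high, origin under its middle. Leave it.
Mind the look-alikes: they are no part of the job. Leave any green or yellow look-alike of the tile alone.

How it is judged:
On the way, in this order (a step that is already met when the one before it is completed fails the run):
1. the tile stands in a free slot of the rack, let go and at rest, the catch not yet flipped (((x of tile in the frame of slot1 between -0.03 and 0.03 m and y of tile in the frame of slot1 between -0.012 and 0.012 m and z of tile in the frame of slot1 between 0.042 and 0.058 m and angle between the y axis of tile and the y axis of slot1, either way round below 0.18 rad) or (x of tile in the frame of slot3 between -0.03 and 0.03 m and y of tile in the frame of slot3 between -0.012 and 0.012 m and z of tile in the frame of slot3 between 0.042 and 0.058 m and angle between the y axis of tile and the y axis of slot3, either way round below 0.18 rad)) and contact force between the fingers and tile below 0.3 N and linear speed of tile below 0.03 m/s and value of joint catch below 0.5 rad), for 0.2 s.
2. the safety catch is flipped over, the lever not yet pulled (value of joint catch above 1.2 rad and value of joint air_lever below 0.15 rad), for 0.1 s.
3. the lever is pulled towards the robot to its stop (value of joint catch above 1.2 rad and value of joint air_lever above 0.5 rad), for 0.3 s.
At the end, for the whole second after the job is handed in: The tile stands on the deck in a free slot (30 mm along, 12 mm across, 8 mm in height, faces within 10 degrees), untouched and still; the catch is past 1.2 rad; through the last second the robot holds the lever past 0.5 rad, pressing on it with over 1.5 N (all of step 3 and ((x of tile in the frame of slot1 between -0.03 and 0.03 m and y of tile in the frame of slot1 between -0.012 and 0.012 m and z of tile in the frame of slot1 between 0.042 and 0.058 m and angle between the y axis of tile and the y axis of slot1, either way round below 0.18 rad) or (x of tile in the frame of slot3 between -0.03 and 0.03 m and y of tile in the frame of slot3 between -0.012 and 0.012 m and z of tile in the frame of slot3 between 0.042 and 0.058 m and angle between the y axis of tile and the y axis of slot3, either way round below 0.18 rad)) and contact force between the fingers and tile below 0.3 N and linear speed of tile below 0.03 m/s and contact force between any of the fingers, the arm and station above 1.5 N); the arm keeps its last pose, push and grip.
It fails at once if the tile is dropped (linear speed of tile above 0.5 m/s and contact force between the fingers and tile below 0.1 N).
It fails at once if a tile already in the rack is disturbed (distance of any of tile_1, tile_2 from where it was at the start of the episode above 0.015 m).
It fails at once if the bowl, the jar or the brush is disturbed (distance of any of bowl, glaze_jar, brush from where it was at the start of the episode above 0.02 m).
It also fails if it takes over 64 s, if anything falls off the work surface, if the arm or the gripper's body presses on something with over 40 N, if the wrist force passes 120 N, or if a joint passes its speed limit or range.

## Working session

There is one attempt and no reset: what is moved stays moved. The work goes in short steps, Python scripts to look and compute and a tool call to move; the robot and the scene stay as the last step left them, time stands still between calls to the robot, and variables do not carry over. Pictures are saved under pics/ and viewed, and the job is handed in when it is done.

Besides the shell and the picture viewer there is one more tool, called by a JSON object that holds its "fn" and its "kwargs". servo_tool: Moves the arm, as the interface text tells. Its arguments: {"type":"object","properties":{"increments":{"type":"array","items":{"type":"object","properties":{"offset":{"type":"array","items":{"type":"number"}},"yaw":{"type":"number"}}}},"claw":{"type":"number"},"force":{"type":"number"}},"required":["increments"]}

```bash
ls; mkdir -p pics; python3 - <<'E'
from workcell import env
import cv2,numpy as np
for n in ("scene","top","wrist"):
    m=env.camera_model(n);p,d=env.read_camera(n)
    cv2.imwrite(f"pics/{n}0.png",p[:,:,::-1]); np.savez(f"{n}0.npz",p=p,d=d,T=m["world_from_camera"])
    print(n,{k:(np.round(v,4).tolist()) for k,v in m.items() if not isinstance(v,str)},m.keys())
print(env.get_state())
E
```

```text
pics
scene {'vertical_fov': 47.3713, 'cx': 278.6015, 'cy': 210.092, 'world_from_camera': [[0.8422, -0.4363, 0.3167, 0.9609], [0.5391, 0.6784, -0.4991, -0.6999], [0.003, 0.5911, 0.8066, 1.3348], [0.0, 0.0, 0.0, 1.0]]} dict_keys(['vertical_fov', 'cx', 'cy', 'world_from_camera'])
top {'vertical_fov': 46.1384, 'cx': 281.3802, 'cy': 210.557, 'world_from_camera': [[0.0187, 0.9802, -0.1973, 0.2385], [-0.9998, 0.0199, 0.004, 0.0326], [0.0079, 0.1972, 0.9803, 1.4517], [0.0, 0.0, 0.0, 1.0]]} dict_keys(['vertical_fov', 'cx', 'cy', 'world_from_camera'])
wrist {'vertical_fov': 71.7729, 'cx': 280.5255, 'cy': 211.6923, 'world_from_camera': [[0.2791, -0.9156, -0.2895, 0.0866], [0.9603, 0.2653, 0.0867, 0.5744], [-0.0026, -0.3022, 0.9532, 0.3733], [0.0, 0.0, 0.0, 1.0]]} dict_keys(['vertical_fov', 'cx', 'cy', 'world_from_camera'])
{'clock': 0.15, 'joint_pos': array([1.14841021e+00, 3.13863384e-01, 4.52408556e-02, 1.30360441e+00,
       2.11865579e-06, 1.43119656e+00]), 'qvel': array([ 0.00076302, -0.00138242,  0.00436208, -0.00145324, -0.0015487 ,
       -0.00013328]), 'tau': array([ 2.26179414e-03, -4.81063235e+01,  2.98816609e+01,  1.38757622e-02,
       -1.32326663e-04,  1.34731386e-05]), 'tcp_pos': array([0.16029319, 0.55180585, 0.2305939 ]), 'orientation': array([ 0.69990914,  0.09916149,  0.7001911 , -0.100133  ]), 'wrist_force': array([ 0.27805864, -0.31186457,  0.04219685]), 'ft_torque': array([-0.03542693,  0.02384902,  0.0218327 ]), 'finger_gap': 0.08541402429245464}
```

View pics/scene0.png

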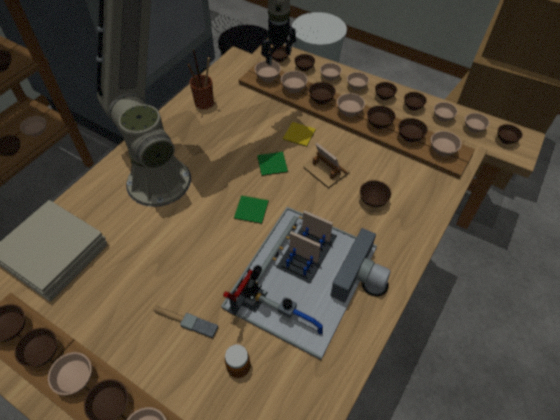

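View pics/top0.png

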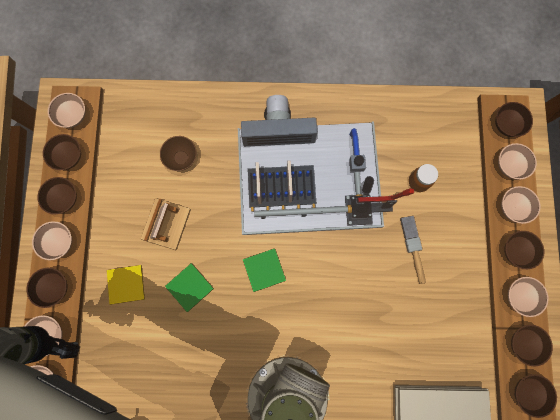

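View pics/wrist0.png

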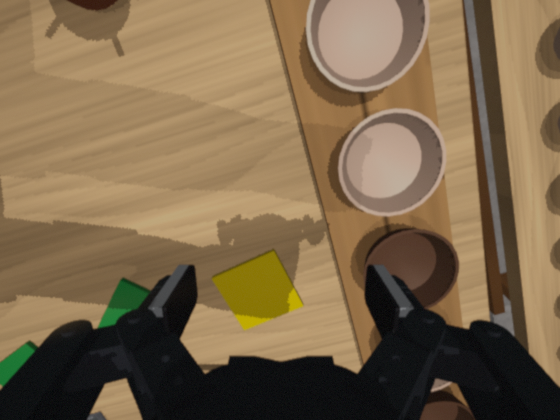

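The tile candidates are the pale pink one leaning on the wooden stand (top 166,222 and scene 327,157), the two tiles in the rack (top 257,180 and 290,178), two flat green ones and one flat yellow one. Only the leaning one fits the description, so I'll confirm it in a crop.

```bash
cat > h.py <<'E'
import numpy as np,cv2
FOV={'scene':47.3713,'top':46.1384,'wrist':71.7729};C={'scene':(278.6015,210.092),'top':(281.3802,210.557),'wrist':(280.5255,211.6923)}
def cloud(n,d,T):
    f=210/np.tan(np.radians(FOV[n]/2));cx,cy=C[n]
    v,u=np.mgrid[0:420,0:560]
    P=np.stack([(u-cx)/f*d,-(v-cy)/f*d,-d],-1)
    W=P@T[:3,:3].T+T[:3,3]; W[d<=0]=np.nan
    return W
def ray(n,T,u,v):
    f=210/np.tan(np.radians(FOV[n]/2));cx,cy=C[n]
    r=T[:3,:3]@np.array([(u-cx)/f,-(v-cy)/f,-1.]);return T[:3,3],r/np.linalg.norm(r)
def onz(n,T,u,v,z):
    o,r=ray(n,T,u,v);return o+r*(z-o[2])/r[2]
def proj(n,T,W):
    f=210/np.tan(np.radians(FOV[n]/2));cx,cy=C[n]
    p=(np.asarray(W)-T[:3,3])@T[:3,:3];return np.stack([cx+f*p[...,0]/-p[...,2],cy-f*p[...,1]/-p[...,2]],-1)
def tri(a,b):
    A=np.zeros((3,3));y=np.zeros(3)
    for o,r in(a,b):
        M=np.eye(3)-np.outer(r,r);A+=M;y+=M@o
    x=np.linalg.solve(A,y);return x
def load(f):
    z=np.load(f);return z['p'],z['d'],z['T']
E
python3 - <<'E'
from h import *
p,d,T=load('scene0.npz');q,e,S=load('top0.npz')
a=cv2.resize(p[130:360,215:415],None,fx=4,fy=2.6*4/2.6);cv2.imwrite('pics/sc1.png',cv2.resize(p[195:360,215:415],None,fx=3.6,fy=3.6,interpolation=2)[:,:,::-1])
cv2.imwrite('pics/tc1.png',cv2.resize(q[110:245,235:445],None,fx=3.8,fy=3.8,interpolation=2)[:,:,::-1])
x=np.hstack([cv2.resize(p[135:195,295:355],(390,390)),cv2.resize(q[190:260,130:200],(390,390))]);cv2.imwrite('pics/ti1.png',x[:,:,::-1])
W=cloud('top',e,S);V=cloud('scene',d,T)
for u,v in((240,130),(373,124),(243,233),(382,227),(300,350-60),(180,155)):print('top',u,v,np.round(W[v,u],3))
for u,v in((297,212),(232,310),(322,346),(380,240)):print('sc',u,v,np.round(V[v,u],3))
E
```

```text
top 240 130 [0.779 0.159 0.01 ]
top 373 124 [ 0.805 -0.251  0.016]
top 243 233 [0.456 0.138 0.025]
top 382 227 [ 0.487 -0.275  0.001]
top 300 290 [ 0.296 -0.032 -0.007]
top 180 155 [0.697 0.34  0.005]
sc 297 212 [0.503 0.138 0.024]
sc 232 310 [ 0.541 -0.284  0.066]
sc 322 346 [ 0.803 -0.217  0.012]
sc 380 240 [ 0.785  0.205 -0.001]
```

View pics/sc1.png

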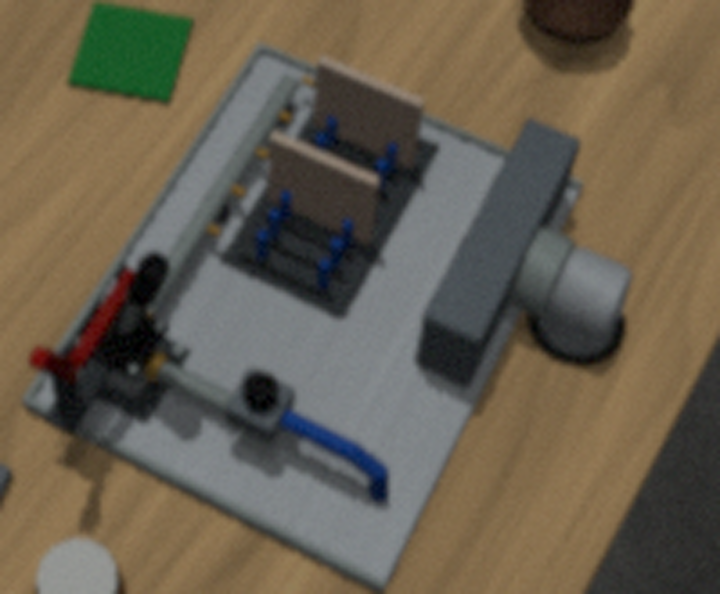

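View pics/tc1.png

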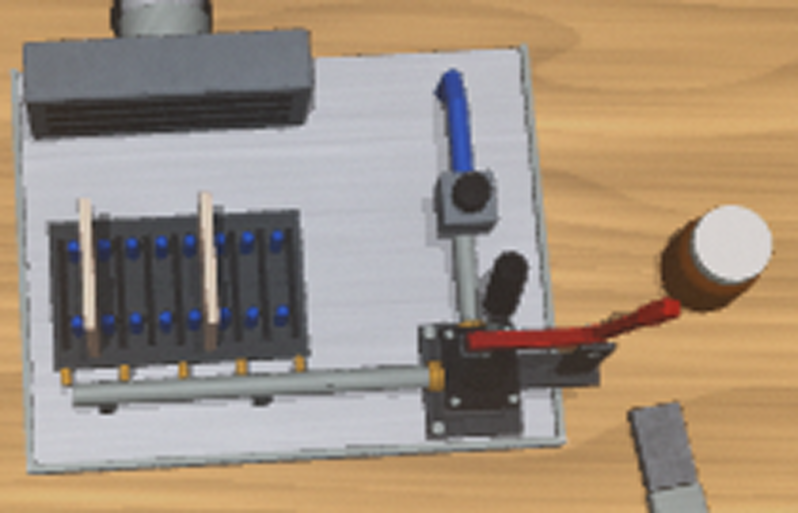

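View pics/ti1.png

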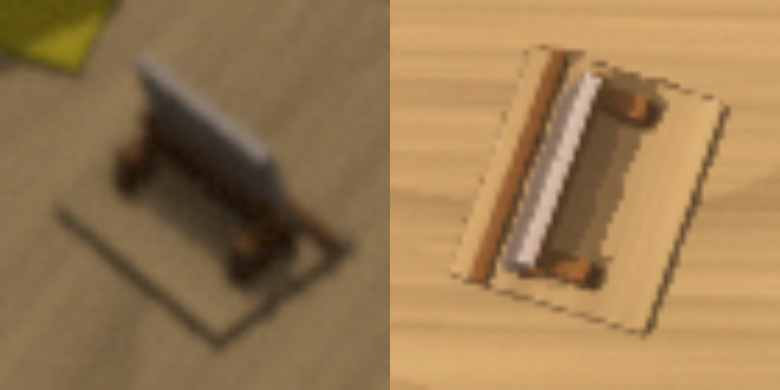

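The crops confirm the tile: pale pink, leaning to the right on the stand's board. Next I'll measure the station and tile.

```bash
python3 - <<'E'
from h import *
for n,R in (('top',(235,110,450,245)),('scene',(215,195,415,360))):
    p,d,T=load(n+'0.npz');W=cloud(n,d,T)
    hsv=cv2.cvtColor(p,cv2.COLOR_RGB2HSV);m=np.zeros((420,560),bool);u0,v0,u1,v1=R;m[v0:v1,u0:u1]=1
    tray=m&(abs(W[...,2]-0.010)<0.012)&(hsv[...,1]<45)&(hsv[...,2]>(120 if n=='top' else 70))
    cs,_=cv2.findContours(cv2.morphologyEx(tray.astype(np.uint8),3,np.ones((5,5))),0,1)
    c=max(cs,key=cv2.contourArea)[:,0,:]
    P=np.array([onz(n,T,u,v,.012)[:2] for u,v in c],np.float32)
    r=cv2.minAreaRect(P);print(n,'tray',r)
    blue=m&(hsv[...,0]>105)&(hsv[...,0]<130)&(hsv[...,1]>140)
    k,l,st,ce=cv2.connectedComponentsWithStats(blue.astype(np.uint8))
    for i in range(1,k):
        if st[i,4]>2: print('blue',ce[i].round(1),st[i,4],np.round(onz(n,T,*ce[i],0.05),4), np.nanmedian(W[l==i],0).round(3))
    red=m&((hsv[...,0]<6)|(hsv[...,0]>174))&(hsv[...,1]>160)
    print('red',np.nanmin(W[red],0),np.nanmax(W[red],0))
    for (a,b,nm) in (((.55,.35),.0,'rack'),):
        t=m&(W[...,2]>.06)&(W[...,1]>-.1)&(hsv[...,0]<25)&(hsv[...,2]>60)&(W[...,0]<.69)
        k,l,st,ce=cv2.connectedComponentsWithStats(t.astype(np.uint8))
        for i in range(1,k):
            if st[i,4]>15: print('tile',ce[i].round(1),st[i], W[l==i].mean(0).round(3),W[l==i].max(0).round(3),W[l==i].min(0).round(3))
    s=np.zeros_like(m)
    if n=='top': s[195:245,140:190]=1
    else: s[140:175,305:350]=1
    t=s&(W[...,2]>.065);w=W[t];print('leaning',t.sum(),w.mean(0).round(4),w.min(0).round(3),w.max(0).round(3))
    U=np.linalg.svd(w-w.mean(0))[2];print(U.round(3))
E
```

```text
top tray ((0.6350826621055603, -0.0549405962228775), (0.33046138286590576, 0.4207507371902466), 4.135082721710205)
blue [355.1 142.1] 110 [ 0.7336 -0.1894  0.05  ] [ 0.727 -0.186  0.069]
blue [299.7 172. ] 7 [ 0.6375 -0.025   0.05  ] [ 0.637 -0.026  0.053]
blue [307.5 171.5] 4 [ 0.6396 -0.0479  0.05  ] [ 0.637 -0.046  0.056]
blue [253.6 174.2] 5 [0.628  0.1106 0.05  ] [0.627 0.11  0.054]
blue [262.  173.8] 4 [0.6299 0.086  0.05  ] [0.628 0.086 0.054]
blue [269.  173.7] 7 [0.6304 0.0654 0.05  ] [0.629 0.065 0.052]
blue [277.  173.3] 7 [0.6322 0.0419 0.05  ] [0.631 0.042 0.053]
blue [284.5 173. ] 6 [0.6336 0.0198 0.05  ] [0.632 0.02  0.055]
blue [292.5 172.5] 4 [ 0.6356 -0.0037  0.05  ] [ 0.634 -0.004  0.054]
blue [286.  192.3] 7 [0.5753 0.0144 0.05  ] [0.575 0.015 0.055]
blue [293.7 191.8] 6 [ 0.5771 -0.008   0.05  ] [ 0.576 -0.007  0.054]
blue [301.  191.7] 7 [ 0.5779 -0.0294  0.05  ] [ 0.577 -0.029  0.054]
blue [309.  191.3] 7 [ 0.5797 -0.0528  0.05  ] [ 0.578 -0.052  0.054]
blue [254.6 194.2] 5 [0.5677 0.1059 0.05  ] [0.567 0.105 0.053]
blue [263.5 193.5] 4 [0.5703 0.08   0.05  ] [
[... 775 characters left out ...]
 239.8] 29 [0.6357 0.0709 0.05  ] [0.634 0.082 0.048]
blue [290.3 257.4] 69 [ 0.5851 -0.0384  0.05  ] [ 0.583 -0.034  0.042]
blue [307.3 265.8] 68 [ 0.6446 -0.0355  0.05  ] [ 0.642 -0.029  0.041]
blue [308.8 319.5] 149 [ 0.7373 -0.1838  0.05  ] [ 0.742 -0.19   0.07 ]
red [ 0.50889022 -0.31260581  0.06308082] [ 0.67777242 -0.18559503  0.22277787]
tile [317.2 221.6] [302 211  31  23 247] [0.602 0.092 0.1  ] [0.65  0.102 0.128] [0.55  0.085 0.06 ]
tile [303.4 242. ] [290 232  30  24 226] [0.605 0.002 0.102] [0.656 0.014 0.124] [ 0.559 -0.006  0.06 ]
leaning 166 [0.4852 0.3632 0.0943] [0.432 0.344 0.065] [0.535 0.386 0.118]
[[ 0.969 -0.233 -0.085]
 [-0.016  0.284 -0.959]
 [ 0.248  0.93   0.272]]
```

```bash
cat >> h.py <<'E'
def goto(xyz,jaw_deg,st,yaw0=None):
    """offset cm in tool axes and yaw deg so tool y points (mod 180) at world heading jaw_deg"""
    from scipy.spatial.transform import Rotation as Ro
    q=st['orientation'];R=Ro.from_quat([q[1],q[2],q[3],q[0]]).as_matrix()
    off=R.T@(np.array(xyz)-st['tcp_pos'])*100
    h=np.degrees(np.arctan2(R[1,1],R[0,1]))
    # yaw about tool x (down): positive turns heading negative if x is down
    dy=-(jaw_deg-h)*(1 if R[2,0]<0 else -1); dy=(dy+90)%180-90
    print('tcp',st['tcp_pos'].round(4),'heading',round(h,2),'xdown',R[:,0].round(3),'off',off.round(2),'yaw',round(dy,1),'j6',round(st['joint_pos'][5],2),'t',st['clock'],'F',st['wrist_force'].round(1),'gap',round(st['finger_gap'],4))
E
python3 - <<'E'
from h import *
from workcell import env
goto((.43,.42,.33),74,env.get_state())
E
```

```text
tcp [0.1603 0.5518 0.2306] heading 73.8 xdown [-0.001 -0.001 -1.   ] off [-9.94 -5.15 29.58] yaw -0.2 j6 1.43 t 0.15 F [ 0.3 -0.3  0. ] gap 0.0854
```

{"fn": "servo_tool", "kwargs": {"increments": [{"offset":[-2,-1,5],"yaw":0},{"offset":[-4,-2,10],"yaw":0},{"offset":[-6,-3,15],"yaw":0},{"offset":[-8,-4,20],"yaw":0},{"offset":[-9,-5,25],"yaw":0},{"offset":[-10,-5,29],"yaw":0},{"offset":[-10,-5,29],"yaw":0},{"offset":[-10,-5,29],"yaw":0}], "claw": 0.6}}

```text
clock: 0.95
tcp_pos: [0.427, 0.4223, 0.3309]
orientation: [0.7, 0.101, 0.7, -0.101]
wrist_force: [-0.3, 0.7, -0.2]
finger_gap: 0.0514
```

```bash
cat > snap.py <<'E'
import sys
from h import *
from workcell import env
n=sys.argv[2] if len(sys.argv)>2 else 'wrist'
T=env.camera_model(n)["world_from_camera"];p,d=env.read_camera(n)
np.savez(sys.argv[1]+'.npz',p=p,d=d,T=T);cv2.imwrite('pics/'+sys.argv[1]+'.png',p[:,:,::-1])
E
python3 snap.py w1
```

```text
(no output)
```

View pics/w1.png

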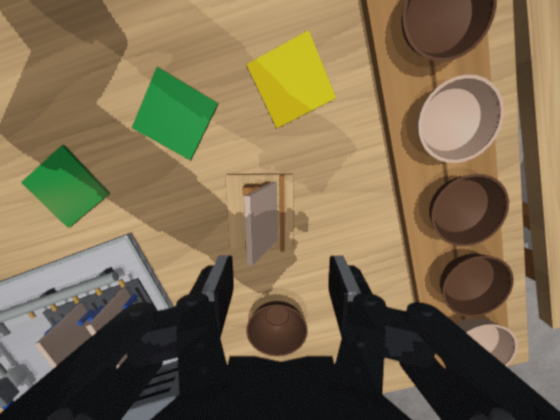

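The wrist view shows the leaning tile at (262,225): upper edge on the left at column 247, brown lip on the right at (283,213). The lip is on +y and the lean is towards -y, as described.

```bash
python3 - <<'E'
from h import *
p,d,T=load('w1.npz');W=cloud('wrist',d,T)
hsv=cv2.cvtColor(p,cv2.COLOR_RGB2HSV)
print(hsv[225,262],hsv[213,283],hsv[190,235], hsv[225,248])
s=np.zeros((420,560),bool);s[165:275,220:300]=1
t=s&(W[...,2]>.03)&(hsv[...,1]<95)
w=W[t];print(t.sum(),w.min(0),w.max(0))
# front-face plane fit
f=w[(w[:,2]<.105)];c=np.median(f,0)
for _ in range(5):
    U=np.linalg.svd(f-f.mean(0),full_matrices=False)[2];n=U[2];r=(f-f.mean(0))@n;f=f[abs(r)<.003]
n=n*np.sign(n[1]);print('face n',n.round(3),'c',f.mean(0).round(4),len(f),'lean deg',np.degrees(np.arcsin(n[2])),'heading',np.degrees(np.arctan2(n[1],n[0])))
top=w[w[:,2]>w[:,2].max()-.006];print('top',top.mean(0),top.min(0),top.max(0))
a=np.linalg.svd(top-top.mean(0))[2][0];print(a,np.degrees(np.arctan2(a[1],a[0])))
cs=max(cv2.findContours(t.astype(np.uint8),0,1)[0],key=cv2.contourArea);print(cv2.minAreaRect(cs),cv2.approxPolyDP(cs,4,True)[:,0].tolist())
for u,v in cv2.approxPolyDP(cs,4,True)[:,0]:print(u,v,np.nanmedian(W[v-1:v+2,u-1:u+2].reshape(-1,3),0).round(3))
l=s&(hsv[...,1]>150)&(W[...,2]>.018);k=s&(np.arange(560)[None]>276)&l;P=W[k];P=P[P[:,2]<.03];print('lip',len(P),P.mean(0),P.min(0),P.max(0));a=np.linalg.svd((P-P.mean(0))[:,:2],full_matrices=False)[2][0];print(np.degrees(np.arctan2(a[1],a[0])))
cv2.imwrite('pics/w1c.png',cv2.resize(p[160:290,200:320],None,fx=4.5,fy=4.5)[:,:,::-1])
E
```

```text
[ 12  59 113] [ 14 154 106] [ 18  96 194] [ 12  53 145]
2219 [0.40808636 0.34549963 0.03003884] [0.53489095 0.40659692 0.35833477]
face n [0.256 0.903 0.344] c [0.4809 0.3808 0.0704] 1412 lean deg 20.13769983118501 heading 74.16527693838799
top [0.40950251 0.40064795 0.35471477] [0.40855293 0.39931356 0.35234898] [0.41233946 0.40194672 0.35833477]
[ 0.09867869 -0.09080944 -0.99096729] -42.62193023367109
((259.0, 223.5), (81.0, 30.0), 90.0) [[272, 183], [244, 196], [247, 264], [274, 242]]
272 183 [0.439 0.406 0.031]
244 196 [0.432 0.372 0.106]
247 264 [0.573 0.317 0.001]
274 242 [0.535 0.379 0.032]
lip 170 [0.50146023 0.40314858 0.02417395] [0.43406446 0.38627235 0.02206819] [0.55410633 0.42309814 0.02637475]
-15.867307797729838
```

View pics/w1c.png

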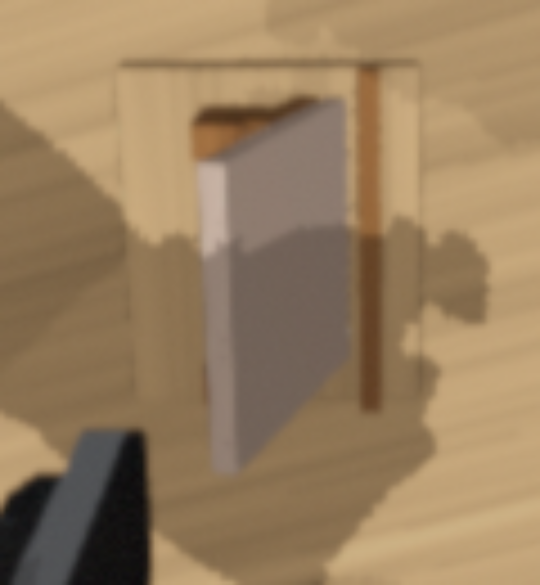

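```bash
python3 - <<'E'
from h import *
from workcell import env
goto((.4795,.366,.076),74.2,env.get_state())
E
```

```text
tcp [0.4253 0.4229 0.3306] heading 73.7 xdown [-0.001 -0.    -1.   ] off [25.46 -3.92  6.83] yaw -0.5 j6 0.93 t 1.0 F [-1.2  0.  -0.5] gap 0.0514
```

{"fn": "servo_tool", "kwargs": {"increments": [{"offset":[2,-2,3],"yaw":-0.2},{"offset":[5,-3.9,6.8],"yaw":-0.5},{"offset":[9,-3.9,6.8],"yaw":-0.5},{"offset":[13,-3.9,6.8],"yaw":-0.5},{"offset":[16,-3.9,6.8],"yaw":-0.5},{"offset":[19,-3.9,6.8],"yaw":-0.5},{"offset":[20,-3.9,6.8],"yaw":-0.5},{"offset":[20,-3.9,6.8],"yaw":-0.5}], "claw": 0.6}}

```text
clock: 1.8
tcp_pos: [0.4768, 0.3671, 0.1297]
orientation: [0.699, 0.095, 0.702, -0.097]
wrist_force: [0.2, -0.8, 0.2]
finger_gap: 0.0512
```

```bash
python3 snap.py w2;python3 snap.py s2 scene; python3 - <<'E'
from h import *
from workcell import env
goto((.4795,.366,.076),74.2,env.get_state())
p=load('s2.npz')[0];cv2.imwrite('pics/s2c.png',cv2.resize(p[100:220,260:420],None,fx=5,fy=5)[:,:,::-1])
E
```

```text
tcp [0.4792 0.3678 0.1326] heading 74.37 xdown [ 0.001  0.001 -1.   ] off [ 5.66 -0.17  0.08] yaw 0.2 j6 0.79 t 1.9 F [ 0.5 -0.1  1.4] gap 0.0514
```

View pics/w2.png

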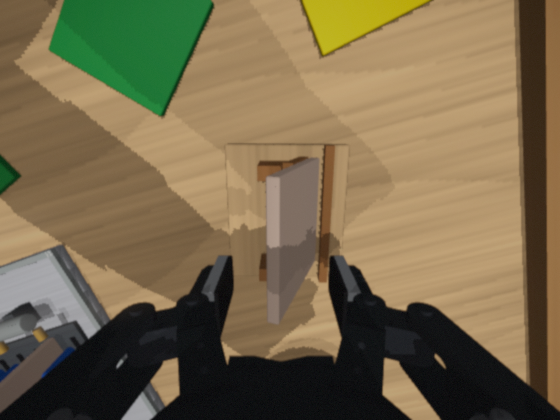

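View pics/s2c.png

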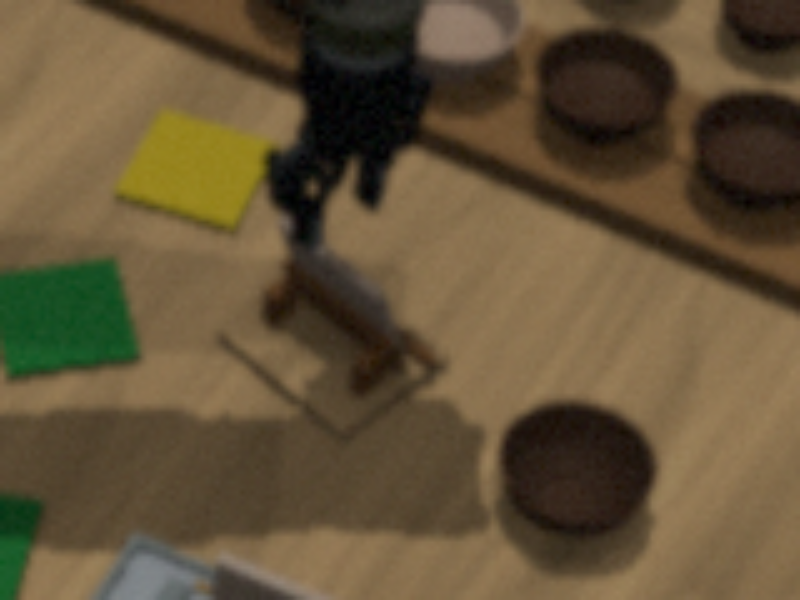

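```bash
python3 - <<'E'
from h import *
p,d,T=load('w2.npz');W=cloud('wrist',d,T)
for u,v in((272,182),(274,315),(273,250),(318,165),(300,240)):print(W[v,u].round(4),onz('wrist',T,u,v,.111).round(4))
E
```

```text
[0.4339 0.3748 0.1099] [0.4337 0.3749 0.111 ]
[0.5201 0.3513 0.11  ] [0.5194 0.3515 0.111 ]
[0.4748 0.3636 0.1099] [0.4743 0.3638 0.111 ]
[0.4469 0.4094 0.0218] [0.4314 0.4022 0.111 ]
[0.4909 0.3792 0.0674] [0.4723 0.3813 0.111 ]
```

{"fn": "servo_tool", "kwargs": {"increments": [{"offset":[1,0,0.1],"yaw":0},{"offset":[2,0,0.1],"yaw":0},{"offset":[3,0,0.1],"yaw":0},{"offset":[4,0,0.1],"yaw":0},{"offset":[5,0,0.1],"yaw":0},{"offset":[5.5,0,0.1],"yaw":0},{"offset":[5.5,0,0.1],"yaw":0},{"offset":[5.5,0,0.1],"yaw":0}], "claw": 0.6, "force": 30}}

```text
clock: 2.7
tcp_pos: [0.4805, 0.3666, 0.0763]
orientation: [0.7, 0.097, 0.7, -0.097]
wrist_force: [0.2, -0.7, 0.1]
finger_gap: 0.0512
```

{"fn": "servo_tool", "kwargs": {"increments": [{"offset":[0,0,0],"yaw":0},{"offset":[0,0,0],"yaw":0},{"offset":[0,0.2,0],"yaw":0},{"offset":[0,0.5,0],"yaw":0},{"offset":[0,0.8,0],"yaw":0},{"offset":[0,1.1,0],"yaw":0},{"offset":[0,1.4,0],"yaw":0},{"offset":[0,1.7,0],"yaw":0}], "claw": 0.3}}

```text
clock: 3.5
tcp_pos: [0.485, 0.3833, 0.0763]
orientation: [0.7, 0.097, 0.7, -0.097]
wrist_force: [0.6, 0.0, -0.3]
finger_gap: 0.0253
```

```bash
python3 snap.py w3; python3 - <<'E'
from h import *
from workcell import env
goto((.4795,.366,.076),74.2,env.get_state())
E
```

```text
tcp [0.4853 0.3837 0.0763] heading 74.32 xdown [ 0.     0.001 -1.   ] off [ 0.03 -1.86 -0.08] yaw 0.1 j6 0.81 t 3.55 F [ 0.1 -0.  -0.5] gap 0.0256
```

View pics/w3.png

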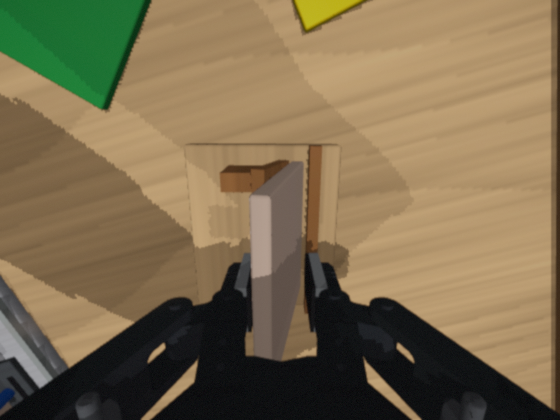

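The tile has swung up off its board and its foot is still on the base, with the left finger behind it. I'll push a little further and close.

{"fn": "servo_tool", "kwargs": {"increments": [{"offset":[0,0.3,0],"yaw":0},{"offset":[0,0.5,0],"yaw":0},{"offset":[0,0.7,0],"yaw":0},{"offset":[0,0.8,0],"yaw":0},{"offset":[0,0.8,0],"yaw":0},{"offset":[0,0.8,0],"yaw":0},{"offset":[0,0.8,0],"yaw":0},{"offset":[0,0.8,0],"yaw":0}], "claw": 0.15}}

```text
clock: 4.35
tcp_pos: [0.4871, 0.3906, 0.0763]
orientation: [0.7, 0.097, 0.7, -0.097]
wrist_force: [-0.4, -0.2, 0.2]
finger_gap: 0.0129
```

{"fn": "servo_tool", "kwargs": {"increments": [{"offset":[0,0,0],"yaw":0},{"offset":[0,0,0],"yaw":0},{"offset":[0,0,0],"yaw":0},{"offset":[0,0,0],"yaw":0},{"offset":[-0.2,0,0],"yaw":0},{"offset":[-0.5,0,0],"yaw":0},{"offset":[-1,0,0],"yaw":0},{"offset":[-1.5,0,0],"yaw":0}], "claw": 0, "force": 40}}

```text
clock: 5.15
tcp_pos: [0.4865, 0.3896, 0.0911]
orientation: [0.7, 0.096, 0.701, -0.098]
wrist_force: [0.8, -0.3, -2.4]
finger_gap: 0.0085
```

```bash
python3 snap.py w4; python3 - <<'E'
from h import *
from workcell import env
goto((.61,-.03,.30),94.2,env.get_state())
E
```

```text
tcp [0.487  0.3899 0.0922] heading 74.29 xdown [-0.    -0.001 -1.   ] off [-20.72 -37.12  23.22] yaw -19.9 j6 0.82 t 5.2 F [-0.   0.1 -0.7] gap 0.0084
```

View pics/w4.png

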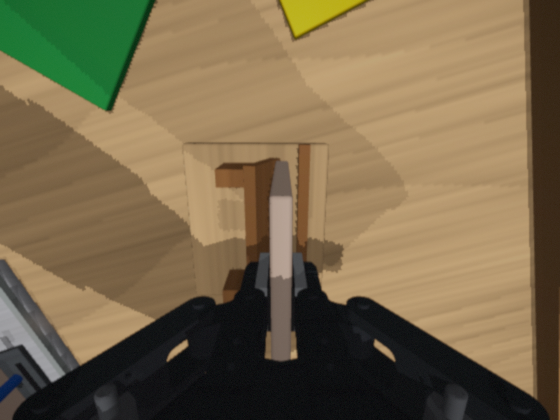

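Tile is upright and gripped (gap 8.5 mm). Now I'll lift and carry it.

{"fn": "servo_tool", "kwargs": {"increments": [{"offset":[-3,0,0],"yaw":0},{"offset":[-7,0,0],"yaw":0},{"offset":[-11,0,0],"yaw":0},{"offset":[-15,-1,0.5],"yaw":0},{"offset":[-19,-4,3],"yaw":-2},{"offset":[-20.5,-8,6],"yaw":-4},{"offset":[-20.5,-12,9],"yaw":-7},{"offset":[-20.5,-16,11],"yaw":-10}]}}

```text
clock: 6.0
tcp_pos: [0.5502, 0.2065, 0.2972]
orientation: [0.707, 0.034, 0.706, -0.034]
wrist_force: [0.7, -0.4, -2.8]
finger_gap: 0.0084
```

{"fn": "servo_tool", "kwargs": {"increments": [{"offset":[0,-4.0,1.5],"yaw":-2},{"offset":[0,-8,3.5],"yaw":-4},{"offset":[0,-12,5.5],"yaw":-6},{"offset":[0,-16,6],"yaw":-8},{"offset":[0,-19,6.5],"yaw":-9},{"offset":[0,-21,7],"yaw":-10},{"offset":[0,-22,7],"yaw":-10},{"offset":[0,-22,7],"yaw":-10}]}}

```text
clock: 6.8
tcp_pos: [0.5965, -0.0187, 0.2961]
orientation: [0.706, -0.026, 0.707, 0.026]
wrist_force: [0.8, -0.1, -2.4]
finger_gap: 0.0083
```

```bash
python3 snap.py w5;python3 snap.py t5 top; python3 - <<'E'
from h import *
from workcell import env
goto((.6087,-.0388,.30),94.2,env.get_state())
E
```

```text
tcp [ 0.5967 -0.0168  0.2963] heading 94.29 xdown [-0.001  0.    -1.   ] off [-0.37 -2.28  1.03] yaw 0.1 j6 -0.24 t 6.9 F [-0.3  0.9 -1.9] gap 0.0086
```

View pics/w5.png

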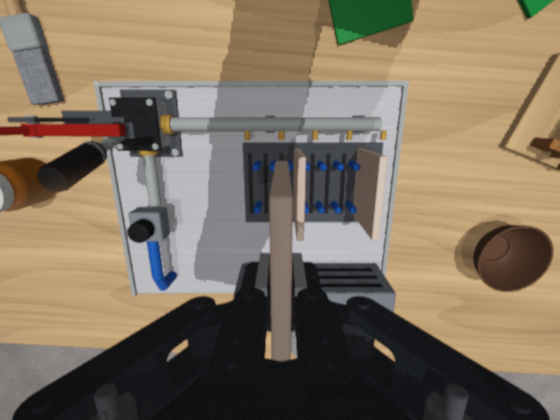

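```bash
python3 - <<'E'
from h import *
p,d,T=load('w5.npz');W=cloud('wrist',d,T);hsv=cv2.cvtColor(p,cv2.COLOR_RGB2HSV)
b=(hsv[...,0]>105)&(hsv[...,0]<130)&(hsv[...,1]>140)
b[:150]=0;b[225:]=0;b[:,:240]=0
k,l,st,ce=cv2.connectedComponentsWithStats(b.astype(np.uint8))
for i in range(1,k):
    if st[i,4]>8:
        w=W[l==i];hi=w[w[:,2]>np.nanpercentile(w[:,2],60)];print(st[i].tolist(),ce[i].round(1),onz('wrist',T,*ce[i],.05).round(4),np.nanmedian(hi,0).round(4),round(np.nanmax(w[:,2]),3))
# rack tiles top faces
for (u0,u1,v0,v1) in((293,307,145,245),(355,386,145,245)):
    s=np.zeros_like(b);s[v0:v1,u0:u1]=1;w=W[s&(W[...,2]>.112)&(W[...,2]<.13)];a=np.linalg.svd((w-w.mean(0))[:,:2],full_matrices=False)[2][0]
    print(len(w),w.mean(0).round(4),w.min(0).round(4),w.max(0).round(4),np.degrees(np.arctan2(a[1],a[0])))
# held tile top face
s=np.zeros_like(b);s[160:265,268:300]=1;w=W[s&(W[...,2]>.25)];print('held',len(w),w.min(0).round(4),w.max(0).round(4))
w=w[w[:,2]>w[:,2].max()-.006];print(len(w),w.mean(0).round(4));a=np.linalg.svd((w-w.mean(0))[:,:2],full_matrices=False)[2][0];print(np.degrees(np.arctan2(a[1],a[0])))
# tray outline
g=(abs(W[...,2]-.012)<.01)&(hsv[...,1]<50)&(hsv[...,2]>70)
c=np.argwhere(g);P=W[g];r=cv2.minAreaRect(P[:,:2].astype(np.float32));print(r)
cv2.imwrite('pics/w5c.png',cv2.resize(p[130:260,230:400],None,fx=4.5,fy=4.5,interpolation=2)[:,:,::-1])
E
```

```text
[252, 161, 9, 10, 67] [256.2 165.5] [ 0.5803 -0.052   0.05  ] [ 0.5816 -0.052   0.0538] 0.056
[269, 161, 6, 10, 38] [271.6 165.6] [ 0.5788 -0.0314  0.05  ] [ 0.58   -0.0306  0.0546] 0.056
[289, 161, 4, 10, 30] [290.3 165.4] [ 0.5768 -0.0064  0.05  ] [ 0.5781 -0.0068  0.0553] 0.056
[317, 161, 10, 10, 70] [321.6 165.6] [0.574  0.0352 0.05  ] [0.5752 0.0366 0.054 ] 0.056
[333, 161, 12, 10, 80] [338.4 165.5] [0.5722 0.0578 0.05  ] [0.5735 0.0592 0.0538] 0.056
[348, 160, 12, 11, 80] [353.4 165.2] [0.5704 0.0776 0.05  ] [0.5717 0.0804 0.0539] 0.056
[307, 163, 4, 8, 23] [308.1 166.8] [0.5769 0.0175 0.05  ] [0.5765 0.0157 0.0551] 0.057
[253, 201, 9, 13, 80] [257.2 207. ] [ 0.638  -0.0478  0.05  ] [ 0.641  -0.0479  0.0537] 0.056
[316, 201, 9, 12, 73] [319.7 206.9] [0.6316 0.0393 0.05  ] [0.6347 0.041  0.0542] 0.055
[331, 201, 11, 12, 79] [335.8 206.9] [0.6299 0.0618 0.05  ] [0.6324 0.0637 0.0539] 0.057
[346, 201, 10, 12, 74] [350.4 206.7] [0.6282 0.082  0.05  ] [0.6312 0.0848 0.0535] 0.056
[305, 203, 5, 10, 27] [306.8 208.5] [0.6352 0.0215 0.05  ] [0.6367 0.0201 0.0547] 0.056
690 [0.6028 0.0051 0.1177] [ 0.5558 -0.0026  0.1123] [0.6549 0.0131 0.12  ] 4.2238441209641975
746 [0.597  0.094  0.1174] [0.5492 0.0868 0.1121] [0.6479 0.1025 0.12  ] 4.512105529838855
held 2276 [ 0.5463 -0.0259  0.2509] [ 0.5869 -0.009   0.3357]
1616 [ 0.5601 -0.0205  0.3336]
4.038009381934895
((0.5982091426849365, -0.1088060736656189), (0.41252535581588745, 0.5238656997680664), 4.624495029449463)
```

View pics/w5c.png

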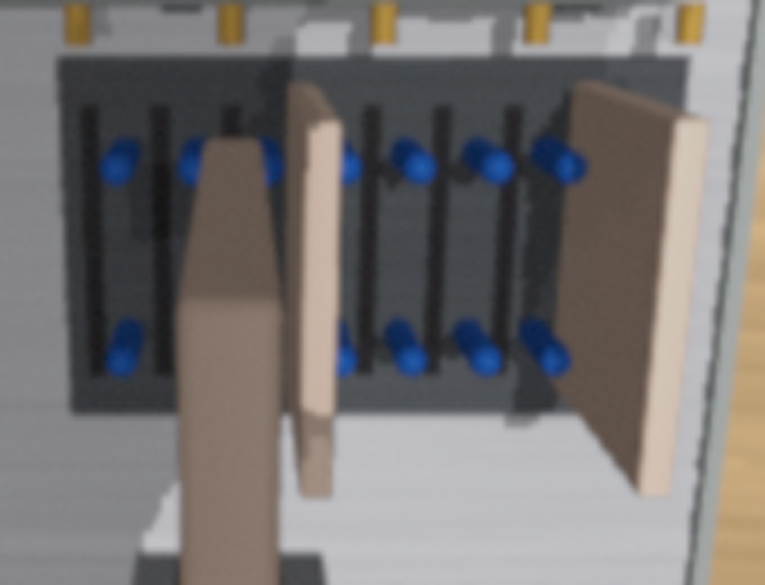

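{"fn": "servo_tool", "kwargs": {"increments": [{"offset":[0,-1,0.5],"yaw":0},{"offset":[0,-2.2,1],"yaw":0},{"offset":[3,-2.2,1],"yaw":0},{"offset":[7,-2.2,1],"yaw":0},{"offset":[11,-2.2,1],"yaw":0},{"offset":[14,-2.2,1],"yaw":0},{"offset":[16,-2.2,1],"yaw":0},{"offset":[16.5,-2.2,1],"yaw":0}]}}

```text
clock: 7.7
tcp_pos: [0.6073, -0.0385, 0.1281]
orientation: [0.705, -0.026, 0.708, 0.027]
wrist_force: [0.7, -0.2, -1.7]
finger_gap: 0.0082
```

```bash
python3 snap.py w6;python3 - <<'E'
from h import *
from workcell import env
goto((.608,-.0391,.081),94.2,env.get_state())
p,d,T=load('w6.npz');W=cloud('wrist',d,T);hsv=cv2.cvtColor(p,cv2.COLOR_RGB2HSV)
b=(hsv[...,0]>105)&(hsv[...,0]<130)&(hsv[...,1]>140)
k,l,st,ce=cv2.connectedComponentsWithStats(b.astype(np.uint8))
for i in range(1,k):
    if st[i,4]>20:
        w=W[l==i];hi=w[w[:,2]>np.nanpercentile(w[:,2],60)];print(st[i].tolist(),ce[i].round(1),np.nanmedian(hi,0).round(4),round(np.nanmax(w[:,2]),3))
E
```

```text
tcp [ 0.6079 -0.0386  0.1289] heading 94.31 xdown [-0.004  0.001 -1.   ] off [ 4.79 -0.06  0.03] yaw 0.1 j6 -0.27 t 7.75 F [ 0.6  0.5 -1.8] gap 0.0085
[258, 176, 13, 20, 197] [264.3 185.3] [ 0.5816 -0.0529  0.0542] 0.056
[291, 176, 9, 19, 125] [294.8 185.2] [ 0.5798 -0.0291  0.0544] 0.056
[312, 176, 16, 20, 213] [319.2 185.4] [ 0.5782 -0.0082  0.054 ] 0.056
[371, 177, 16, 19, 203] [377.8 186.9] [0.5751 0.0363 0.0539] 0.056
[389, 176, 55, 20, 659] [415.6 185.1] [0.5723 0.0626 0.0533] 0.056
[261, 239, 8, 13, 92] [264.8 245.5] [ 0.6372 -0.0489  0.0415] 0.048
[310, 239, 14, 26, 253] [316.3 251.4] [ 0.637  -0.0043  0.0533] 0.057
[405, 239, 27, 26, 310] [418.1 251.6] [0.6302 0.0841 0.0529] 0.056
[293, 240, 4, 12, 44] [294.4 245.9] [ 0.6357 -0.0239  0.0419] 0.046
[365, 241, 14, 24, 202] [370.2 254.4] [0.6344 0.0408 0.0538] 0.057
[382, 240, 25, 25, 312] [394. 252.] [0.632  0.0627 0.0529] 0.056
[81, 316, 28, 44, 806] [ 94.5 335.2] [ 0.7099 -0.1883  0.0722] 0.205
```

View pics/w6.png

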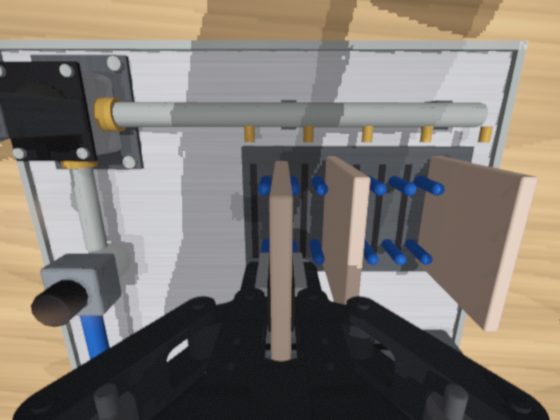

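```bash
python3 - <<'E'
from h import *
p,d,T=load('w6.npz');W=cloud('wrist',d,T)
s=np.zeros((420,560),bool);s[155:262,264:300]=1
f=W[s&(W[...,2]>.06)];print(f.min(0).round(4),f.max(0).round(4))
w=f[f[:,2]>.160];c=w.mean(0);a=np.linalg.svd((w-c)[:,:2],full_matrices=False)[2][0];print(c.round(4),np.degrees(np.arctan2(a[1],a[0])),'y at .608',c[1]+(.608-c[0])*a[1]/a[0], 'ext',w[:,1].min(),w[:,1].max())
# near end face: vertical strip x minimal
e=f[(f[:,2]<.155)&(f[:,2]>.075)];
for z0 in(.075,.1,.125):
    q=e[(e[:,2]>=z0)&(e[:,2]<z0+.025)&(e[:,0]<.565)];print(z0,len(q),q.mean(0).round(4) if len(q) else 0,q[:,1].min(),q[:,1].max())
E
```

```text
[ 0.5571 -0.0472  0.0684] [ 0.598  -0.0288  0.1678]
[ 0.5701 -0.0406  0.1656] 4.260300823217591 y at .608 -0.037730772267155 ext -0.04582518857577434 -0.03524711203565591
0.075 80 [ 0.5575 -0.0412  0.0878] -0.04548185480329331 -0.036739988374952307
0.1 122 [ 0.5576 -0.0412  0.1131] -0.04556316787522911 -0.03680456655554736
0.125 199 [ 0.5578 -0.0414  0.1384] -0.04571033783235485 -0.03675095502402094
```

{"fn": "servo_tool", "kwargs": {"increments": [{"offset":[0,-0.1,0],"yaw":0},{"offset":[0.8,-0.1,0],"yaw":0},{"offset":[1.6,-0.1,0],"yaw":0},{"offset":[2.4,-0.1,0],"yaw":0},{"offset":[3.2,-0.1,0],"yaw":0},{"offset":[3.8,-0.1,0],"yaw":0},{"offset":[4.3,-0.1,0],"yaw":0},{"offset":[4.6,-0.1,0],"yaw":0}]}}

```text
clock: 8.55
tcp_pos: [0.6086, -0.0395, 0.0846]
orientation: [0.706, -0.026, 0.707, 0.027]
wrist_force: [0.3, -0.3, -0.8]
finger_gap: 0.0082
```

```bash
python3 -c "
from h import *
from workcell import env
goto((.608,-.0391,.081),94.2,env.get_state())"
```

```text
tcp [ 0.6086 -0.0395  0.0846] heading 94.3 xdown [-0.001  0.    -1.   ] off [ 0.36  0.04 -0.06] yaw 0.1 j6 -0.27 t 8.55 F [ 0.3 -0.3 -0.8] gap 0.0082
```

{"fn": "servo_tool", "kwargs": {"increments": [{"offset":[0.1,0,0],"yaw":0},{"offset":[0.2,0,0],"yaw":0},{"offset":[0.2,0,0],"yaw":0},{"offset":[0.2,0,0],"yaw":0},{"offset":[0.2,0,0],"yaw":0},{"offset":[0.2,0,0],"yaw":0},{"offset":[0.2,0,0],"yaw":0},{"offset":[0.2,0,0],"yaw":0}]}}

```text
clock: 9.35
tcp_pos: [0.6089, -0.0396, 0.0833]
orientation: [0.707, -0.026, 0.707, 0.027]
wrist_force: [-0.6, 0.2, -1.9]
finger_gap: 0.0087
```

```bash
python3 snap.py w7; python3 - <<'E'
from h import *
from workcell import env
goto((.608,-.0391,.081),94.2,env.get_state())
p,d,T=load('w7.npz');W=cloud('wrist',d,T)
s=np.zeros((420,560),bool);s[150:262,264:300]=1
f=W[s&(W[...,2]>.1)];print('held top',f[:,2].max())
for r in((300,320,380,420),):
  pass
t=W[150:330,320:400].reshape(-1,3);t=t[(t[:,2]<.13)&(t[:,2]>.1)];print('tile2 top',np.nanpercentile(t[:,2],99), np.nanpercentile(f[:,2],99))
cv2.imwrite('pics/w7c.png',cv2.resize(p[140:300,220:400],None,fx=4,fy=3.7)[:,:,::-1])
E
```

```text
tcp [ 0.6089 -0.0396  0.0833] heading 94.3 xdown [ 0.  0. -1.] off [ 0.23  0.06 -0.09] yaw 0.1 j6 -0.27 t 9.4 F [-0.3 -0.  -1.7] gap 0.0086
held top 0.12288537416144327
tile2 top 0.12937540737221614 0.12227626849352599
```

View pics/w7c.png

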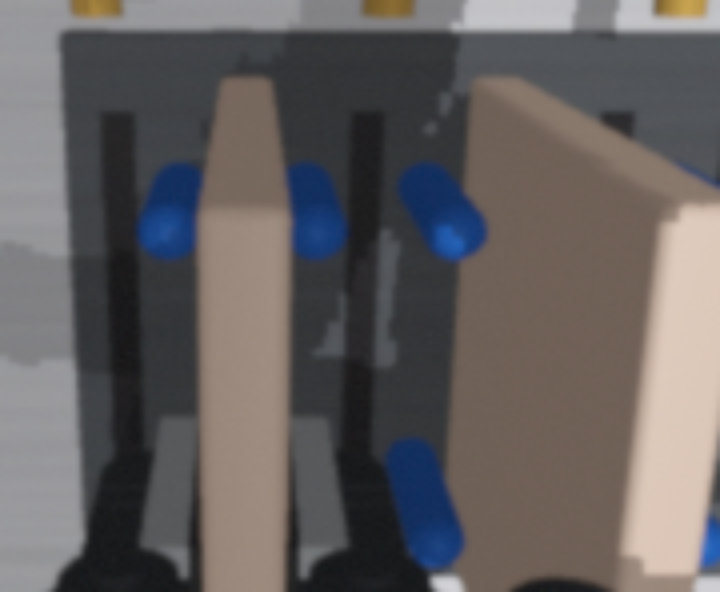

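The tile is in the slot between the pegs, about 3 mm above the deck. I'll lower it slowly onto the deck.

{"fn": "servo_tool", "kwargs": {"increments": [{"offset":[0.1,0,0],"yaw":0},{"offset":[0.2,0,0],"yaw":0},{"offset":[0.3,0,0],"yaw":0},{"offset":[0.35,0,0],"yaw":0},{"offset":[0.35,0,0],"yaw":0},{"offset":[0.35,0,0],"yaw":0},{"offset":[0.35,0,0],"yaw":0},{"offset":[0.35,0,0],"yaw":0}]}}

```text
clock: 10.2
tcp_pos: [0.6089, -0.0396, 0.0804]
orientation: [0.707, -0.027, 0.706, 0.027]
wrist_force: [-2.0, 0.7, 5.6]
finger_gap: 0.0085
```

```bash
python3 -c "
from h import *
from workcell import env
goto((.608,-.0391,.081),94.2,env.get_state())"
```

```text
tcp [ 0.6089 -0.0396  0.0804] heading 94.3 xdown [ 0.001 -0.    -1.   ] off [-0.06  0.05 -0.09] yaw 0.1 j6 -0.27 t 10.2 F [-2.   0.7  5.6] gap 0.0085
```

{"fn": "servo_tool", "kwargs": {"increments": [{"offset":[0,0,0],"yaw":0},{"offset":[0,0,0],"yaw":0},{"offset":[0,0,0],"yaw":0},{"offset":[0,0,0],"yaw":0},{"offset":[-1,0,0],"yaw":0},{"offset":[-3,0,0],"yaw":0},{"offset":[-6,0,0],"yaw":0},{"offset":[-10,0,0],"yaw":0}], "claw": 0.25}}

```text
clock: 11.0
tcp_pos: [0.6077, -0.0394, 0.1798]
orientation: [0.705, -0.026, 0.708, 0.027]
wrist_force: [0.6, 0.1, 0.6]
finger_gap: 0.0211
```

{"fn": "servo_tool", "kwargs": {"increments": [{"offset":[-4,-1,-1],"yaw":-8},{"offset":[-8,-3,-3],"yaw":-16},{"offset":[-12,-6,-5],"yaw":-24},{"offset":[-14,-10,-7],"yaw":-32},{"offset":[-14,-12,-9],"yaw":-40},{"offset":[-14,-14,-11],"yaw":-48},{"offset":[-14,-15,-12],"yaw":-56},{"offset":[-14,-16,-12],"yaw":-64}], "claw": 0.45}}

```text
clock: 11.8
tcp_pos: [0.4998, -0.209, 0.3212]
orientation: [0.585, -0.398, 0.584, 0.398]
wrist_force: [-0.3, 0.1, -0.1]
finger_gap: 0.0385
```

```bash
python3 snap.py w8; python3 snap.py s8 scene; python3 -c "
from h import *
from workcell import env
goto((.51,-.28,.30),4.2,env.get_state())
p=load('s8.npz')[0];cv2.imwrite('pics/s8c.png',cv2.resize(p[180:360,200:420],None,fx=3.5,fy=3.3)[:,:,::-1])"
```

```text
tcp [ 0.5009 -0.2093  0.3206] heading 158.2 xdown [ 0.001 -0.001 -1.   ] off [ 2.06 -3.47 -6.22] yaw -26.0 j6 -1.73 t 11.9 F [-0.2  0.9 -0.1] gap 0.0386
```

View pics/w8.png

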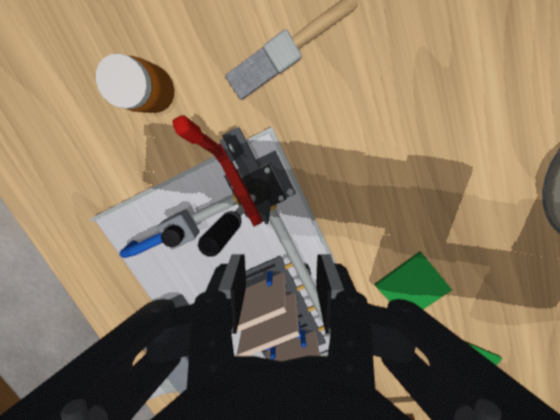

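View pics/s8c.png

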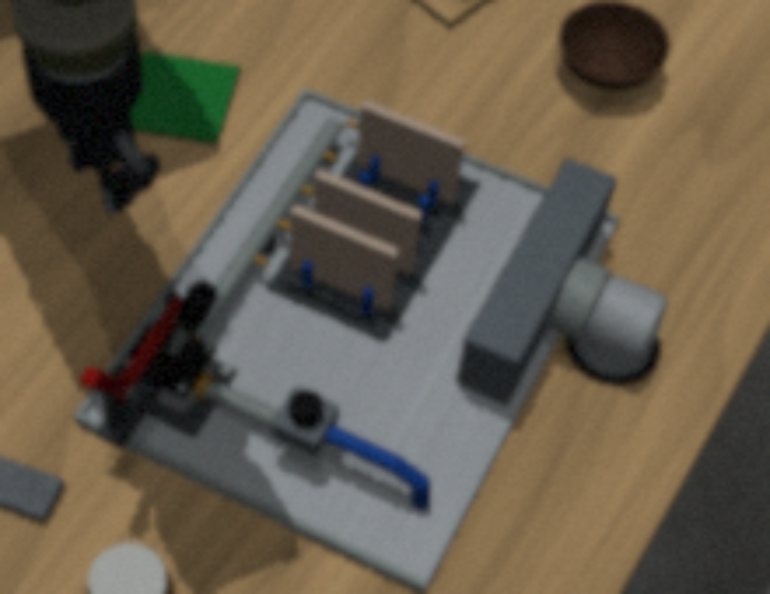

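The new tile stands between tile_2 and the valve, and the neighbours are in place. Now I'll measure the tab, the jar and the lever in the wrist view: red tab at (187,128), jar lid at (125,82), black grip at (218,233).

```bash
python3 - <<'E'
from h import *
for nm,n in(('w8','wrist'),('s8','scene')):
    p,d,T=load(nm+'.npz');W=cloud(n,d,T);hsv=cv2.cvtColor(p,cv2.COLOR_RGB2HSV)
    red=((hsv[...,0]<6)|(hsv[...,0]>174))&(hsv[...,1]>150)&(W[...,2]>.12)&(W[...,2]<.24)&(W[...,1]<-.1)&(W[...,0]<.6)
    w=W[red];print(nm,len(w),'red min',w.min(0).round(3),'max',w.max(0).round(3))
    t=w[w[:,2]>.175];print(' tab',len(t),np.median(t,0).round(4),t.min(0).round(4),t.max(0).round(4))
    if n=='wrist':
        dk=(hsv[...,2]<50)&(W[...,2]>.15)&(W[...,2]<.225)&(W[...,0]>.5);dk[250:]=0;g=W[dk];print(' grip',len(g),g.mean(0).round(4),g.min(0).round(4),g.max(0).round(4)); h=g[g[:,2]>.205];print(' griptop',h.mean(0),len(h))
        j=(W[...,2]>.08)&(W[...,2]<.1)&(hsv[...,1]<40)&(hsv[...,2]>150);j[:,200:]=0;g=W[j];print(' jar',g.mean(0).round(3),g.min(0).round(3),g.max(0).round(3))
        s=np.zeros_like(j);s[20:110,215:310]=1;g=W[s&(W[...,2]>.012)&(W[...,2]<.05)];print(' brush',g.min(0).round(3),g.max(0).round(3))
        cv2.imwrite('pics/w8c.png',cv2.resize(p[50:270,80:340],None,fx=3,fy=2.7)[:,:,::-1])
    else:
        s=np.zeros((420,560),bool);s[225:290,270:320]=1
    # loaded tile
    q=W[(W[...,2]>.105)&(W[...,2]<.125)&(W[...,1]<-.02)&(W[...,1]>-.06)&(W[...,0]>.54)&(W[...,0]<.67)]
    if len(q)>20:print(' loaded tile top',len(q),q.mean(0).round(4),q.min(0).round(4),q.max(0).round(4))
E
```

```text
w8 1632 red min [ 0.535 -0.313  0.129] max [ 0.555 -0.183  0.221]
 tab 615 [ 0.5468 -0.2997  0.2122] [ 0.542 -0.313  0.175] [ 0.5553 -0.2829  0.2209]
 grip 890 [ 0.5656 -0.2041  0.1975] [ 0.5517 -0.2123  0.1579] [ 0.5858 -0.1926  0.2184]
 griptop [ 0.5718153  -0.20328965  0.21331064] 397
 jar [ 0.647 -0.355  0.09 ] [ 0.603 -0.42   0.08 ] [0.852 0.066 0.093]
 brush [ 0.391 -0.387  0.012] [ 0.523 -0.329  0.023]
 loaded tile top 517 [ 0.5949 -0.0429  0.1147] [ 0.5588 -0.0484  0.105 ] [ 0.6363 -0.0339  0.1198]
s8 187 red min [ 0.537 -0.313  0.127] max [ 0.565 -0.183  0.221]
 tab 46 [ 0.5543 -0.3044  0.2143] [ 0.5455 -0.3127  0.1789] [ 0.5654 -0.2089  0.2215]
 loaded tile top 154 [ 0.6127 -0.0409  0.1151] [ 0.5606 -0.0504  0.1051] [ 0.6603 -0.0305  0.1232]
```

View pics/w8c.png

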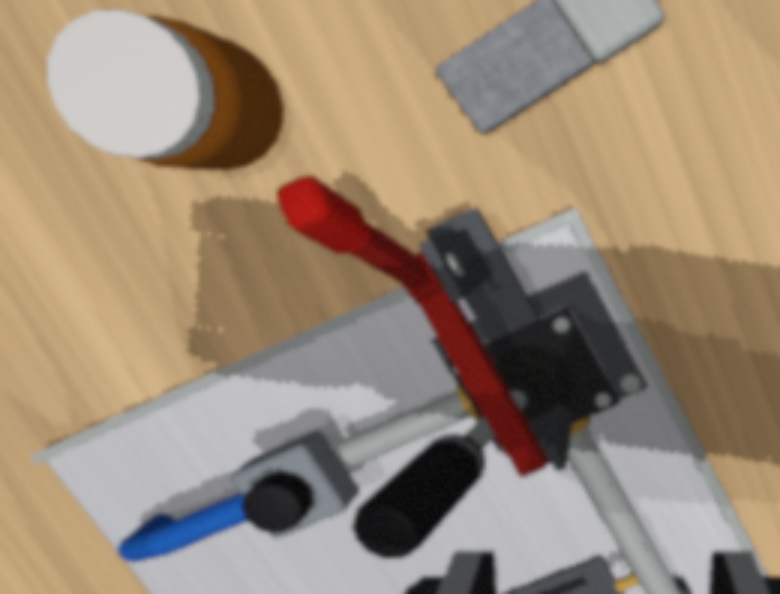

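{"fn": "servo_tool", "kwargs": {"increments": [{"offset":[1,-1,-2],"yaw":-8},{"offset":[2,-3,-5],"yaw":-16},{"offset":[3,-6,-7],"yaw":-24},{"offset":[4.5,-7.6,-6.6],"yaw":-26},{"offset":[5,-7.6,-6.6],"yaw":-26},{"offset":[5,-7.6,-6.6],"yaw":-26},{"offset":[5,-7.6,-6.6],"yaw":-26},{"offset":[5,-7.6,-6.6],"yaw":-26}], "claw": 0.55, "force": 20}}

```text
clock: 12.7
tcp_pos: [0.5473, -0.2969, 0.2712]
orientation: [-0.481, 0.519, -0.481, -0.518]
wrist_force: [0.8, -0.7, 1.4]
finger_gap: 0.0469
```

```bash
python3 snap.py w9;python3 -c "
from h import *
from workcell import env
goto((.5473,-.2975,.185),4.2,env.get_state())
p,d,T=load('w9.npz');W=cloud('wrist',d,T);hsv=cv2.cvtColor(p,cv2.COLOR_RGB2HSV)
red=((hsv[...,0]<6)|(hsv[...,0]>174))&(hsv[...,1]>150)&(W[...,2]>.18)&(W[...,2]<.24)
w=W[red];print(len(w),w.mean(0),w.min(0),w.max(0))
"
```

```text
tcp [ 0.5474 -0.2971  0.2712] heading -175.72 xdown [ 0.001 -0.001 -1.   ] off [ 8.62  0.02 -0.03] yaw 0.1 j6 -2.27 t 12.75 F [-0.  -0.3  0.1] gap 0.047
387 [ 0.54971422 -0.30691859  0.21658493] [ 0.5429868  -0.31427972  0.19491797] [ 0.55648351 -0.2907018   0.22095288]
```

View pics/w9.png

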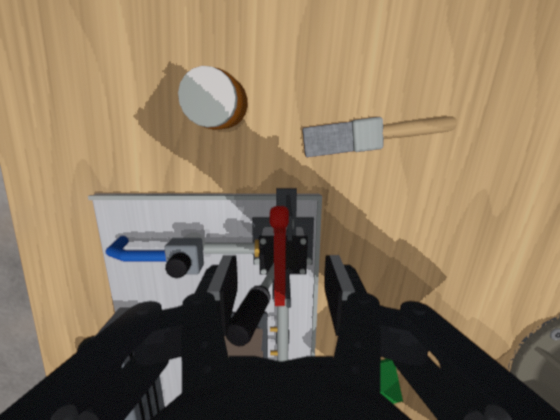

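{"fn": "servo_tool", "kwargs": {"increments": [{"offset":[2,-0.1,0],"yaw":0},{"offset":[4,-0.1,0],"yaw":0},{"offset":[6,-0.1,0],"yaw":0},{"offset":[7.5,-0.1,0],"yaw":0},{"offset":[8.6,-0.1,0],"yaw":0},{"offset":[8.6,-0.1,0],"yaw":0},{"offset":[8.6,-0.1,0],"yaw":0},{"offset":[8.6,-0.1,0],"yaw":0}]}}

```text
clock: 13.55
tcp_pos: [0.5489, -0.2978, 0.1851]
orientation: [-0.481, 0.519, -0.481, -0.518]
wrist_force: [-0.5, -0.2, -0.1]
finger_gap: 0.0469
```

{"fn": "servo_tool", "kwargs": {"increments": [{"offset":[0,0,0],"yaw":0},{"offset":[0,0,0],"yaw":0},{"offset":[0,0,0],"yaw":0},{"offset":[0,0,0],"yaw":0},{"offset":[0,0,0],"yaw":0},{"offset":[0,0,0],"yaw":0},{"offset":[0,0,0],"yaw":0},{"offset":[0,0,0],"yaw":0}], "claw": 0, "force": 20}}

```text
clock: 14.35
tcp_pos: [0.5488, -0.2978, 0.1843]
orientation: [-0.481, 0.519, -0.481, -0.518]
wrist_force: [-0.1, 0.5, 5.3]
finger_gap: 0.0138
```

```bash
python3 -c "
from h import *
from workcell import env
goto((.5473,-.2975,.185),4.2,env.get_state())"
```

```text
tcp [ 0.5488 -0.2978  0.1843] heading -175.7 xdown [ 0.001 -0.001 -1.   ] off [-0.07  0.14  0.04] yaw 0.1 j6 -2.27 t 14.35 F [-0.1  0.5  5.3] gap 0.0138
```

The tab is pinched (gap 13.8 mm). Now I'll follow the arc.

{"fn": "servo_tool", "kwargs": {"increments": [{"offset":[0.35,0,-0.85],"yaw":0},{"offset":[0.9,0,-1.7],"yaw":0},{"offset":[1.45,0,-2.4],"yaw":0},{"offset":[2.1,0,-3.1],"yaw":0},{"offset":[2.9,0,-3.7],"yaw":0},{"offset":[3.7,0,-4.2],"yaw":0},{"offset":[4.6,0,-4.5],"yaw":0},{"offset":[5.5,0,-4.8],"yaw":0}]}}

```text
clock: 15.15
tcp_pos: [0.5523, -0.3458, 0.128]
orientation: [-0.481, 0.519, -0.481, -0.518]
wrist_force: [2.7, 1.5, 2.0]
finger_gap: 0.0134
```

```bash
python3 -c "
from h import *
from workcell import env
goto((.5473,-.2975,.185),4.2,env.get_state())"
```

```text
tcp [ 0.5523 -0.3458  0.128 ] heading -175.71 xdown [ 0.001 -0.    -1.   ] off [-5.7   0.13  4.85] yaw 0.1 j6 -2.33 t 15.15 F [2.7 1.5 2. ] gap 0.0134
```

{"fn": "servo_tool", "kwargs": {"increments": [{"offset":[0.9,0,-0.2],"yaw":0},{"offset":[1.8,0,-0.2],"yaw":0},{"offset":[2.6,0,-0.1],"yaw":0},{"offset":[3.3,0,0],"yaw":0},{"offset":[3.8,0,0.2],"yaw":0},{"offset":[4.0,0,0.2],"yaw":0},{"offset":[4.0,0,0.2],"yaw":0},{"offset":[4.0,0,0.2],"yaw":0}]}}

```text
clock: 15.95
tcp_pos: [0.5523, -0.3443, 0.0906]
orientation: [-0.481, 0.519, -0.481, -0.517]
wrist_force: [1.0, -1.8, 10.2]
finger_gap: 0.0137
```

```bash
python3 snap.py s10 scene;python3 snap.py t10 top; python3 -c "
from h import *
from workcell import env
goto((.5473,-.2975,.185),4.2,env.get_state())
p=load('s10.npz')[0];q=load('t10.npz')[0];cv2.imwrite('pics/s10c.png',np.hstack([cv2.resize(p[230:350,180:300],(390,390)),cv2.resize(q[130:250,330:450],(390,390))])[:,:,::-1])"
```

```text
tcp [ 0.5523 -0.3443  0.0906] heading -175.72 xdown [ 0.002 -0.003 -1.   ] off [-9.46  0.13  4.67] yaw 0.1 j6 -2.33 t 16.05 F [-0.3 -1.5 10.5] gap 0.0133
```

View pics/s10c.png

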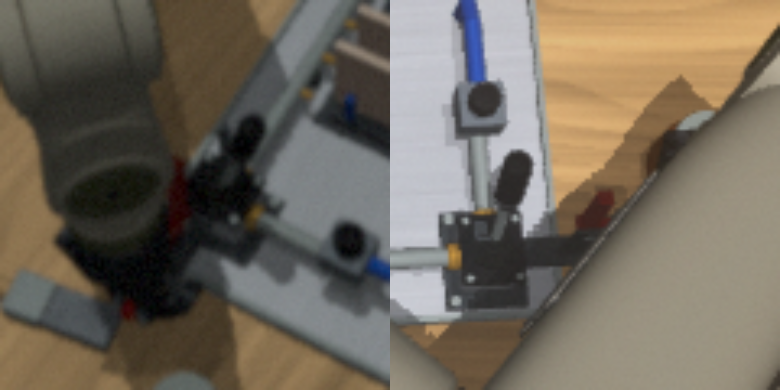

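Force is 10 N at the end of the arc, so the catch is at its stop. I'll release and rise.

{"fn": "servo_tool", "kwargs": {"increments": [{"offset":[-0.1,0,0],"yaw":0},{"offset":[-0.1,0,0],"yaw":0},{"offset":[-0.1,0,0],"yaw":0},{"offset":[-0.1,0,0],"yaw":0},{"offset":[-2,0,0],"yaw":0},{"offset":[-6,0,0],"yaw":0},{"offset":[-11,0,0],"yaw":0},{"offset":[-16,0,0],"yaw":0}], "claw": 0.4}}

```text
clock: 16.85
tcp_pos: [0.5511, -0.3428, 0.2494]
orientation: [0.481, -0.518, 0.481, 0.519]
wrist_force: [0.1, -0.2, 0.7]
finger_gap: 0.0341
```

{"fn": "servo_tool", "kwargs": {"increments": [{"offset":[-4,0,0],"yaw":0},{"offset":[-5,-1,1],"yaw":0},{"offset":[-5,-2,4],"yaw":0},{"offset":[-5,-3,7],"yaw":0},{"offset":[-5,-4,10],"yaw":0},{"offset":[-5,-4,12],"yaw":0},{"offset":[-5,-4,12],"yaw":0},{"offset":[-5,-4,12],"yaw":0}], "claw": 0}}

```text
clock: 17.65
tcp_pos: [0.5825, -0.2207, 0.2988]
orientation: [-0.481, 0.519, -0.481, -0.519]
wrist_force: [0.4, 0.3, 0.8]
finger_gap: 0.0
```

```bash
python3 snap.py w11; python3 - <<'E'
from h import *
from workcell import env
goto((.6086,-.2016,.30),4.2,env.get_state())
p,d,T=load('w11.npz');W=cloud('wrist',d,T);hsv=cv2.cvtColor(p,cv2.COLOR_RGB2HSV)
red=((hsv[...,0]<6)|(hsv[...,0]>174))&(hsv[...,1]>150)&(W[...,2]<.3)&(W[...,2]>.05);w=W[red];print('red',len(w),w.min(0).round(3),w.max(0).round(3))
t=w[w[:,1]<-.3];print('tab',t.mean(0) if len(t) else 0)
dk=(hsv[...,2]<50)&(W[...,2]>.15)&(W[...,2]<.225)&(abs(W[...,1]+.2)<.03)&(W[...,0]>.53)&(W[...,0]<.63);g=W[dk];print(len(g),g.mean(0),g.min(0),g.max(0));print('top',g[g[:,2]>.205].mean(0))
E
```

```text
tcp [ 0.5825 -0.2213  0.2987] heading -175.72 xdown [-0. -0. -1.] off [-0.13 -2.75  1.77] yaw 0.1 j6 -2.14 t 17.7 F [-0.9 -1.  -0.5] gap -0.0
red 1420 [ 0.509 -0.36   0.063] [ 0.56  -0.232  0.227]
tab [ 0.55247631 -0.33409677  0.12259683]
994 [ 0.57163279 -0.20519141  0.20126376] [ 0.55227031 -0.21313303  0.15653041] [ 0.58709806 -0.18916548  0.21839729]
top [ 0.5758365  -0.20244902  0.21388934]
```

View pics/w11.png

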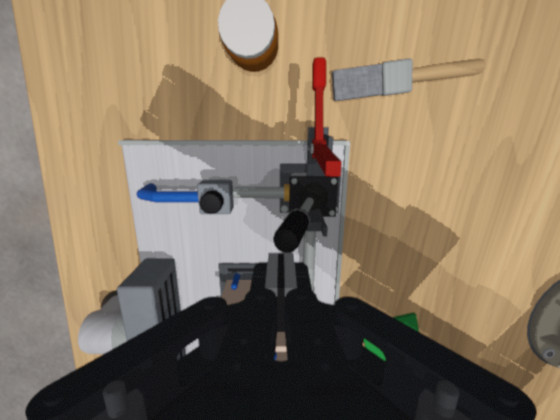

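The catch is fully over: its tab lies to the right at (319,75) and the arm stands up at (325,160). The black grip is at (292,232). I'll go behind the lever with the fingers shut.

{"fn": "servo_tool", "kwargs": {"increments": [{"offset":[0,-2,1],"yaw":0},{"offset":[0,-3.9,2.2],"yaw":0},{"offset":[0,-3.9,2.2],"yaw":0},{"offset":[3,-3.9,2.2],"yaw":0},{"offset":[6,-3.9,2.2],"yaw":0},{"offset":[9,-3.9,2.2],"yaw":0},{"offset":[12,-3.9,2.2],"yaw":0},{"offset":[13,-3.9,2.2],"yaw":0}], "claw": 0}}

```text
clock: 18.5
tcp_pos: [0.6175, -0.1965, 0.1651]
orientation: [0.481, -0.516, 0.482, 0.52]
wrist_force: [0.9, 0.2, 5.7]
finger_gap: -0.0002
```

```bash
python3 snap.py w12; python3 snap.py s12 scene; python3 - <<'E'
from h import *
from workcell import env
goto((.620,-.1956,.168),4.2,env.get_state())
p=load('s12.npz')[0];q=load('w12.npz')[0];cv2.imwrite('pics/s12c.png',np.hstack([cv2.resize(p[210:340,200:330],(400,400)),cv2.resize(q,(400,400))])[:,:,::-1])
E
```

```text
tcp [ 0.6188 -0.1966  0.1675] heading -175.79 xdown [-0.003  0.001 -1.   ] off [-0.05 -0.13  0.09] yaw 0.0 j6 -2.08 t 18.6 F [ 0.9 -0.1  0.5] gap -0.0001
```

View pics/s12c.png

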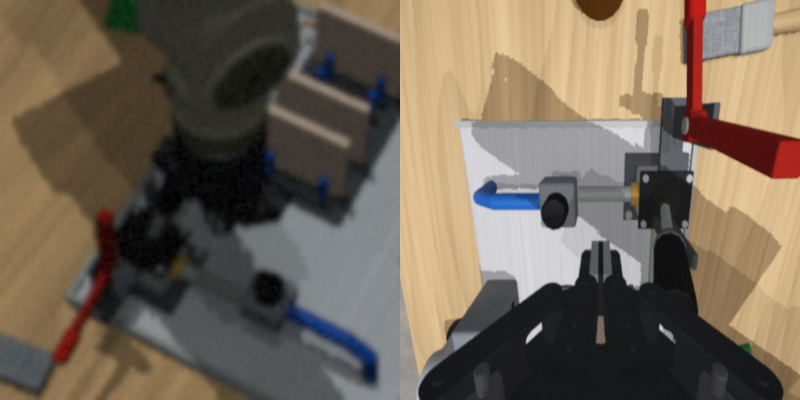

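{"fn": "servo_tool", "kwargs": {"increments": [{"offset":[-0.8,0,0],"yaw":0},{"offset":[-0.8,1,0],"yaw":0},{"offset":[-0.8,2,0],"yaw":0},{"offset":[-0.8,3,0],"yaw":0},{"offset":[-0.8,4,0],"yaw":0},{"offset":[-0.8,4.5,0],"yaw":0},{"offset":[-0.8,5,0],"yaw":0},{"offset":[-0.8,5,0],"yaw":0}]}}

```text
clock: 19.4
tcp_pos: [0.5719, -0.2001, 0.1811]
orientation: [-0.482, 0.521, -0.479, -0.516]
wrist_force: [4.3, 3.0, 14.1]
finger_gap: 0.0001
```

```bash
python3 snap.py w13; python3 snap.py s13 scene; python3 - <<'E'
from h import *
from workcell import env
goto((.620,-.1956,.168),4.2,env.get_state())
p=load('s13.npz')[0];q=load('w13.npz')[0];cv2.imwrite('pics/s13c.png',np.hstack([cv2.resize(p[210:340,200:330],(400,400)),cv2.resize(q,(400,400))])[:,:,::-1])
E
```

```text
tcp [ 0.5723 -0.2001  0.181 ] heading -175.68 xdown [ 0.009 -0.002 -1.   ] off [ 1.34 -4.78  0.09] yaw 0.1 j6 -2.12 t 19.5 F [ 4.5  1.9 13.1] gap 0.0001
```

View pics/s13c.png

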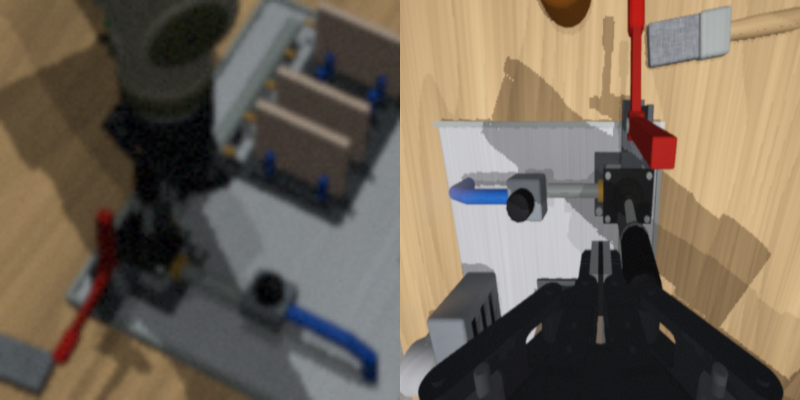

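The wrist feels 13 N upward: the grip's top is catching under the finger knuckle. I'll back off, raise the tool and hook higher with just the tips.

{"fn": "servo_tool", "kwargs": {"increments": [{"offset":[-0.5,-1,0],"yaw":0},{"offset":[-1.0,-2,0],"yaw":0},{"offset":[-1.5,-2,0],"yaw":0},{"offset":[-1.5,-1,0],"yaw":0},{"offset":[-1.5,0,0],"yaw":0},{"offset":[-1.5,0.5,0],"yaw":0},{"offset":[-1.5,1,0],"yaw":0},{"offset":[-1.5,1,0],"yaw":0}]}}

```text
clock: 20.3
tcp_pos: [0.5593, -0.2004, 0.1921]
orientation: [-0.481, 0.518, -0.481, -0.518]
wrist_force: [2.0, 0.5, 3.1]
finger_gap: -0.0001
```

```bash
python3 snap.py w14; python3 - <<'E'
from h import *
from workcell import env
goto((.620,-.1956,.168),4.2,env.get_state())
E
```

```text
tcp [ 0.5597 -0.2004  0.192 ] heading -175.73 xdown [ 0.  0. -1.] off [ 2.4  -6.05  0.03] yaw 0.1 j6 -2.12 t 20.35 F [3.2 0.9 2.2] gap -0.0003
```

View pics/w14.png

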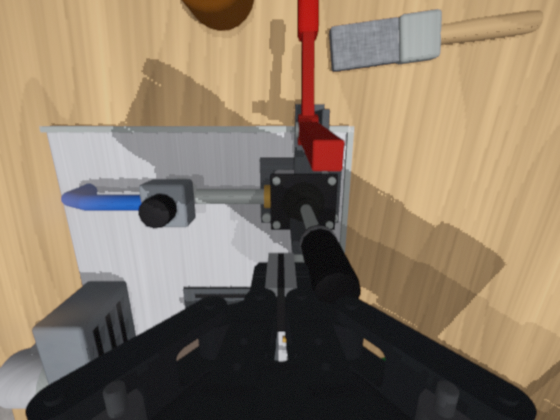

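{"fn": "servo_tool", "kwargs": {"increments": [{"offset":[0,0.5,0],"yaw":0},{"offset":[0,1,0],"yaw":0},{"offset":[0,1.5,0],"yaw":0},{"offset":[0,2,0],"yaw":0},{"offset":[0,2.5,0],"yaw":0},{"offset":[0.1,3,0],"yaw":0},{"offset":[0.2,3.3,0],"yaw":0},{"offset":[0.2,3.5,0],"yaw":0}]}}

```text
clock: 21.15
tcp_pos: [0.525, -0.2029, 0.1899]
orientation: [-0.481, 0.518, -0.481, -0.518]
wrist_force: [4.8, -0.4, 0.2]
finger_gap: -0.0003
```

```bash
python3 snap.py w15; python3 - <<'E'
from h import *
from workcell import env
goto((.620,-.1956,.168),4.2,env.get_state())
E
```

```text
tcp [ 0.5248 -0.2029  0.1897] heading -175.72 xdown [-0.  0. -1.] off [ 2.17 -9.55  0.02] yaw 0.1 j6 -2.16 t 21.2 F [ 3.4 -0.2  0.5] gap -0.0001
```

View pics/w15.png

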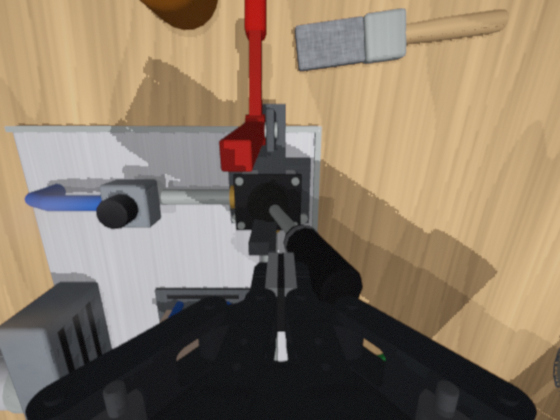

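{"fn": "servo_tool", "kwargs": {"increments": [{"offset":[0,0.2,0],"yaw":0},{"offset":[0,0.4,0],"yaw":0},{"offset":[0,0.5,0],"yaw":0},{"offset":[0,0.6,0],"yaw":0},{"offset":[0,0.7,0],"yaw":0},{"offset":[0,0.8,0],"yaw":0},{"offset":[0,0.8,0],"yaw":0},{"offset":[0,0.8,0],"yaw":0}]}}

```text
clock: 22.0
tcp_pos: [0.5172, -0.2035, 0.1897]
orientation: [0.481, -0.518, 0.481, 0.518]
wrist_force: [3.8, -0.1, -1.4]
finger_gap: -0.0003
```

```bash
python3 - <<'E'
from h import *
from workcell import env
goto((.620,-.1956,.168),4.2,env.get_state())
E
```

```text
tcp [ 0.5172 -0.2035  0.1897] heading -175.7 xdown [-0.  0. -1.] off [ 2.170e+00 -1.031e+01  1.000e-02] yaw 0.1 j6 -2.17 t 22.0 F [ 3.8 -0.1 -1.4] gap -0.0003
```

{"fn": "servo_tool", "kwargs": {"increments": [{"offset":[0,0.1,0],"yaw":0},{"offset":[0,0.2,0],"yaw":0},{"offset":[0,0.3,0],"yaw":0},{"offset":[0,0.4,0],"yaw":0},{"offset":[0,0.5,0],"yaw":0},{"offset":[0,0.6,0],"yaw":0},{"offset":[0,0.6,0],"yaw":0},{"offset":[0,0.6,0],"yaw":0}]}}

```text
clock: 22.8
tcp_pos: [0.5119, -0.204, 0.1899]
orientation: [-0.481, 0.519, -0.48, -0.518]
wrist_force: [5.9, 0.7, -0.7]
finger_gap: -0.0003
```

```bash
python3 snap.py w16; python3 snap.py s16 scene;python3 snap.py t16 top; python3 - <<'E'
from h import *
from workcell import env
goto((.620,-.1956,.168),4.2,env.get_state())
p=load('s16.npz')[0];q=load('t16.npz')[0];cv2.imwrite('pics/s16c.png',np.hstack([cv2.resize(p[210:340,200:330],(400,400)),cv2.resize(q[110:250,300:440],(400,400))])[:,:,::-1])
E
```

```text
tcp [ 0.5119 -0.204   0.19  ] heading -175.69 xdown [ 0.001  0.    -1.   ] off [  2.21 -10.84   0.03] yaw 0.1 j6 -2.17 t 22.95 F [ 6.7  0.  -1.7] gap 0.0001
```

View pics/w16.png

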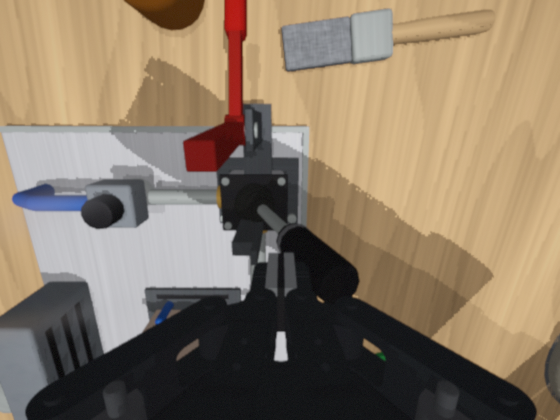

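View pics/s16c.png

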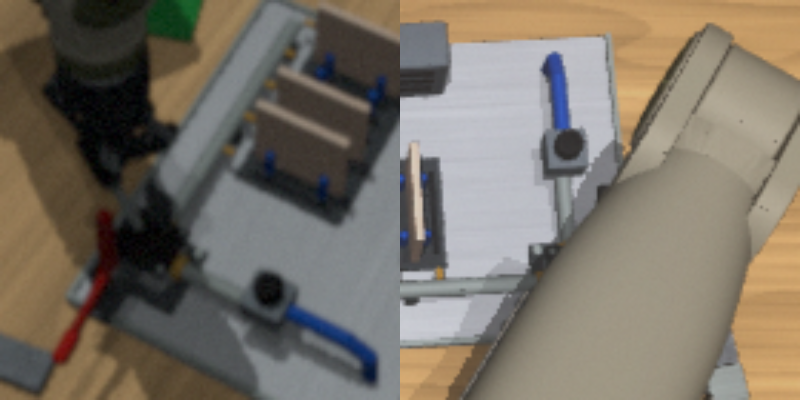

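{"fn": "servo_tool", "kwargs": {"increments": [{"offset":[0,0.1,0],"yaw":0},{"offset":[0,0.2,0],"yaw":0},{"offset":[0,0.3,0],"yaw":0},{"offset":[0,0.4,0],"yaw":0},{"offset":[0,0.4,0],"yaw":0},{"offset":[0,0.4,0],"yaw":0},{"offset":[0,0.4,0],"yaw":0},{"offset":[0,0.4,0],"yaw":0}]}}

```text
clock: 23.75
tcp_pos: [0.5109, -0.2044, 0.1907]
orientation: [-0.482, 0.521, -0.479, -0.517]
wrist_force: [14.2, 1.3, -3.5]
finger_gap: 0.0
```

```bash
python3 snap.py w17;python3 - <<'E'
from h import *
from workcell import env
goto((.620,-.1956,.168),4.2,env.get_state())
p,d,T=load('w17.npz');W=cloud('wrist',d,T)
O=np.array([.609,-.046,0]);y=np.radians(4.2);R=np.array([[np.cos(y),-np.sin(y),0],[np.sin(y),np.cos(y),0],[0,0,1]])
S=(W-O)@R*1000
m=np.zeros((420,560),bool);m[200:300,225:360]=1
for z in range(80,225,10):
    s=S[m&(S[...,2]>=z)&(S[...,2]<z+10)&(abs(S[...,1]+150)<14)&(S[...,0]<-82)]
    if len(s)>8:print(z+5,len(s),'x',np.percentile(s[:,0],[2,50,98]).round(1),'y',np.median(s[:,1]).round(1), 'deg-rad by min edge',round(float(np.arctan2(-85-np.percentile(s[:,0],2)-(5 if z<140 else 12),z+5-60)),2))
red=S[(cv2.cvtColor(p,cv2.COLOR_RGB2HSV)[...,1]>150)&(W[...,2]>.1)&(S[...,1]<-190)&(p[...,0]>90)];print('red',red.min(0).round(),red.max(0).round())
E
```

```text
tcp [ 0.5109 -0.2044  0.1907] heading -175.64 xdown [ 0.008  0.    -1.   ] off [  2.35 -10.93   0.05] yaw 0.2 j6 -2.18 t 23.8 F [14.2  2.1 -3.6] gap -0.0002
85 279 x [-99.5 -87.4 -82.3] y -152.9 deg-rad by min edge 0.36
95 91 x [-96.9 -90.1 -82.5] y -151.5 deg-rad by min edge 0.19
105 108 x [-101.2  -92.8  -82.6] y -150.8 deg-rad by min edge 0.24
115 123 x [-105.3  -96.7  -82.5] y -151.2 deg-rad by min edge 0.27
125 129 x [-108.8 -101.1  -82.9] y -152.1 deg-rad by min edge 0.28
135 112 x [-111.6 -105.1  -86.2] y -152.5 deg-rad by min edge 0.28
145 21 x [-110.   -90.1  -86.4] y -137.3 deg-rad by min edge 0.15
155 135 x [-125.4 -113.4 -105.7] y -161.5 deg-rad by min edge 0.29
165 319 x [-126.3 -112.7 -106.4] y -159.5 deg-rad by min edge 0.27
175 297 x [-130.1 -117.8 -110.9] y -160.7 deg-rad by min edge 0.28
185 338 x [-133.7 -122.  -115.4] y -161.2 deg-rad by min edge 0.29
195 531 x [-137.5 -123.4  -99.7] y -161.0 deg-rad by min edge 0.29
205 1513 x [-145.9 -128.5  -97. ] y -157.8 deg-rad by min edge 0.33
215 1401 x [-137.9 -126.4  -96.6] y -157.0 deg-rad by min edge 0.26
225 564 x [-121.2 -108.9  -96.6] y -160.8 deg-rad by min edge 0.15
red [ -85. -301.  112.] [ -72. -209.  227.]
```

View pics/w17.png

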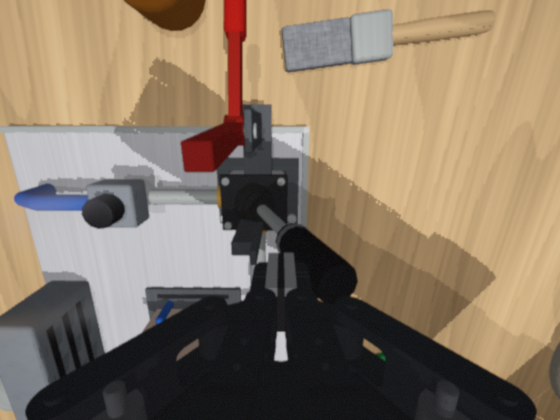

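The force jumped from 6.7 to 14 N over the last 1 mm, and the rod's slope in the depth image gives 0.35 rad towards the robot. The lever is at its stop and held there. One last check of the tile and the other objects before handing in.

```bash
python3 - <<'E'
from h import *
R=np.array([[np.cos(.0733),-np.sin(.0733)],[np.sin(.0733),np.cos(.0733)]])
for a in('top0','t16'):
    p,d,T=load(a+'.npz');W=cloud('top',d,T);S=(W[...,:2]-[.609,-.046])@R*1000
    for y0 in(142.5,52.5,7.5):
        m=(W[...,2]>.108)&(W[...,2]<.13)&(abs(S[...,1]-y0)<15)&(abs(S[...,0])<56)
        if m.sum()>10:
            q=S[m];a1=np.linalg.svd(q-q.mean(0),full_matrices=False)[2][0];print(a,y0,m.sum(),q.mean(0).round(1),np.median(W[m][:,2]).round(3),np.degrees(np.arctan(a1[1]/a1[0])).round(1))
for a in('w8','w17'):
    p,d,T=load(a+'.npz');W=cloud('wrist',d,T)
    m=(W[...,2]>.014)&(W[...,2]<.03)&(W[...,1]<-.32)&(W[...,1]>-.43)&(W[...,0]<.54)&(W[...,0]>.46);print(a,'brush head',W[m].mean(0).round(4),W[m].min(0).round(3),W[m].max(0).round(3))
from workcell import env
s=env.get_state();print(s['clock'],s['wrist_force'].round(1))
env.hand_in()
E
```

```text
top0 142.5 112 [ -2.9 141.8] 0.117 0.0
top0 52.5 116 [-3.5 52. ] 0.117 -0.2
t16 142.5 115 [ -3.9 141.8] 0.118 -0.0
t16 52.5 118 [-4. 52.] 0.117 -0.2
t16 7.5 120 [-4.5  7.5] 0.117 0.1
w8 brush head [ 0.4898 -0.3535  0.0176] [ 0.46  -0.378  0.014] [ 0.523 -0.329  0.021]
w17 brush head [ 0.4902 -0.3533  0.0176] [ 0.46  -0.378  0.014] [ 0.523 -0.328  0.02 ]
23.8 [14.2  2.1 -3.6]
the job is handed in; nothing more can be done
```

I tilted the bisque tile upright on its stand, lifted it and lowered it into slot 3 until it touched the deck, then let go. I then pinched the red catch's tab and turned it over to its stop. Last, I hooked the shut fingers behind the black lever, pulled it to its stop and handed the job in at 23.8 s, still holding it.

**Last checks:**
- **Tile:** it stands at station y 7.5 mm (nominal 7.5), top at z 0.117 m, within 0.1° of the slot direction.
- **Tiles in the rack and brush:** both rack tiles are within about 1 mm of their start. The brush head is unchanged to within 1 mm between the view before the catch work and the last one.
- **Catch:** its tab lies to the right and its arm stands upright, as it should fully over.
- **Lever:** the rod leans 0.35 rad towards the robot, which is its stop. The wrist force is about 14 N.

**What went wrong or was not checked:**
- **First pull:** the grip's top caught under the finger knuckle, with about 13 N upward. I backed off and hooked it again 15 mm higher.
- **Bowl and jar:** I did not measure them again at the end. Nothing was moved near the bowl, and the fingers stayed clear of the jar by measurement.

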